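Hang washed mould rings on the drip rail and sanitise them

TASK

The washed mould rings are standing in the draining rack. Thread every one of them over the open end of the bent drip rail and slide it round both bends, so that they all hang side by side on the last straight length, pushed up together against the stop disc; then give the pump of the sanitiser bottle two full strokes, right down and right up again each time, and leave the rings hanging there. Leave the other things on the bench alone.

Things in the scene. Friction and masses are not known exactly. Their poses are not given: they have to be found in the camera images.
- ring1: one of five alike stainless mould rings: a short open tube, 60 mm outside, 52 mm inside (4 mm wall), 28 mm wide, 90 g. Origin at the centre of the ring, its x axis along the tube's axis (either way round). At the start it stands on edge in the rack, axis along the rack's (body cradle) x. None if it is absent in this run (also None while held).
- ring2: another such mould ring (see ring1), or absent
- ring3: another such mould ring (see ring1), or absent
- ring4: another such mould ring (see ring1), or absent
- ring5: another such mould ring (see ring1), or absent
- cradle: draining rack, fixed: two 8 mm rods along its x, 236 mm long, 48 mm apart, on an 80 mm wide, 4 mm thick base; 32 mm high end plates; between the five places (every 42 mm, the middle one at the origin) thin wire loops, 46 mm wide, 72 mm high. Origin: centre of its underside, z up. The rings stand on the rods, centres over its x axis, 46 mm above the bench; free space beside them.
- rail: drip rail, fixed: one level 8 mm round steel rod with two bends, axis 140 mm above the bench, held only by a post behind the stop disc. Origin on the bench right under the stop point, z up. From the stop the rod runs along its -y to bend1, slantwise (-y and +x) to bend2, then along -y to the open end. A drip tray, 130 mm wide, 14 mm high, lies under the last length.
- stop (a point): point on the rod's axis at the face of the stop disc (56 mm diameter), 140 mm above the bench; axes as the rail's. A ring that hangs on the rod has its centre 22 mm below the rod's axis; the one touching the stop has its centre 14 mm from it along -y, the next 42 mm.
- bend1 (a point): where the centre lines of the last straight length and the slanting middle length would cross, 195 mm from the stop; the rod is rounded there to a 40 mm radius (so the last length is straight for 172 mm from the stop), turning 60 degrees
- bend2 (a point): where the centre lines of the middle length and the outer length would cross, 99 mm from bend1; rounded to 40 mm, turning 60 degrees back
- open_end (a point): free tip of the rod, 100 mm from bend2, nothing round it: the rings are threaded on here
- sprayer: white sanitiser bottle, 68 mm diameter, 152 mm high, in a fixed steel bracket with a 100 mm square foot; it stands 120 to 140 mm from the rail's last straight length on the rail's +x side, its nozzle pointing at the hanging rings. Origin at the centre of its underside.
- pump_top (a point): centre of the top of the bottle's pump cap, a white 34 mm disc-topped cap 24 mm high, 206 mm above the bench when up; it goes straight down on a spring
- pump (a joint): how far the pump cap is pressed down, in m: 0 up, 0.012 right down; takes 3 N to start and 8 N at the bottom, springs back when let go
- tin: blue tin, 100 mm diameter, 66 mm high, beside the work; to be left alone. Origin at its underside
- rolling_pin: wooden rolling pin, 300 mm long, beside the work; to be left alone. Origin under its middle
- bowl: steel bowl, 120 mm wide, 50 mm high, beside the work; to be left alone. Origin at its underside
Mind the look-alikes: they are no part of the job. Leave any orange or red look-alike of the ring4 alone.

How it is judged:
On the way, in this order (a step that is already met when the one before it is completed fails the run):
1. every ring hangs on the last straight length of the rail, side by side against the stop (x of ring1 in the frame of stop between -0.025 and 0.025 m and z of ring1 in the frame of stop between -0.034 and -0.008 m and y of each of ring1, ring2, ring3, ring4, ring5 in the frame of stop above -0.175 m and angle between the x axis of each of ring1, ring2, ring3, ring4, ring5 and the y axis of stop, either way round below 0.5 rad and (y of ring1 in the frame of stop above -0.024 m or distance between ring1 and ring2 below 0.04 m or distance between ring1 and ring3 below 0.04 m or distance between ring1 and ring4 below 0.04 m or distance between ring1 and ring5 below 0.04 m) and x of ring2 in the frame of stop between -0.025 and 0.025 m and z of ring2 in the frame of stop between -0.034 and -0.008 m and (y of ring2 in the frame of stop above -0.024 m or distance between ring2 and ring1 below 0.04 m or distance between ring2 and ring3 below 0.04 m or distance between ring2 and ring4 below 0.04 m or distance between ring2 and ring5 below 0.04 m) and x of ring3 in the frame of stop between -0.025 and 0.025 m and z of ring3 in the frame of stop between -0.034 and -0.008 m and (y of ring3 in the frame of stop above -0.024 m or distance between ring3 and ring1 below 0.04 m or distance between ring3 and ring2 below 0.04 m or distance between ring3 and ring4 below 0.04 m or distance between ring3 and ring5 below 0.04 m) and x of ring4 in the frame of stop between -0.025 and 0.025 m and z of ring4 in the frame of stop between -0.034 and -0.008 m and (y of ring4 in the frame of stop above -0.024 m or distance between ring4 and ring1 below 0.04 m or distance between ring4 and ring2 below 0.04 m or distance between ring4 and ring3 below 0.04 m or distance between ring4 and ring5 below 0.04 m) and x of ring5 in the frame of stop between -0.025 and 0.025 m and z of ring5 in the frame of stop between -0.034 and -0.008 m and (y of ring5 in the frame of stop above -0.024 m or distance between ring5 and ring1 below 0.04 m or distance between ring5 and ring2 below 0.04 m or distance between ring5 and ring3 below 0.04 m or distance between ring5 and ring4 below 0.04 m) and y of any of ring1, ring2, ring3, ring4, ring5 in the frame of stop above -0.024 m and linear speed of each of ring1, ring2, ring3, ring4, ring5 below 0.2 m/s), for 0.3 s.
2. the pump is pressed right down (value of joint pump above 0.01 m), for 0.1 s.
3. the pump is let up again (value of joint pump below 0.002 m), for 0.1 s.
4. the pump is pressed right down a second time (value of joint pump above 0.01 m), for 0.1 s.
At the end, for the whole second after the job is handed in: Every ring hangs, all but still, on the last straight length (within 175 mm of the stop), one within 24 mm of the stop (14 is touching), each other within 40 mm of another ring (28 is touching); after that the pump was pressed twice by 10 mm or more, and is back up within 2 mm (all of step 1 and value of joint pump below 0.002 m).
It fails at once if the tin is moved more than 30 mm (distance of tin from where it was at the start of the episode above 0.03 m).
It fails at once if the rolling pin is moved more than 30 mm (distance of rolling_pin from where it was at the start of the episode above 0.03 m).
It fails at once if the bowl is moved more than 30 mm (distance of bowl from where it was at the start of the episode above 0.03 m).
Of ring1, ring2, ring3, ring4, ring5 only 3 to 5 are there at a start; the rules pass over those that are not, and their reading is None.
At some moment in a run one of ring1, ring2, ring3, ring4, ring5 may be knocked a few centimetres aside while the robot is not near it.
It also fails if it takes over 210 s, if anything falls off the work surface, if the arm or the gripper's body presses on something with over 40 N, if the wrist force passes 120 N, or if a joint passes its speed limit or range.

ROBOT

A 6-joint arm with a two-finger parallel gripper is mounted at the origin on the work surface. World frame = base frame: x ahead of the robot, y to its left, z up, the work surface at z = 0. Lengths are in m, angles in rad, forces in N, time in s.
With the tool pointing down it reaches from about 0.3 to 0.85 m from the base axis. Payload 5.4 kg.
Tool frame: the origin (TCP) lies at the very end of the fingers, on their centre line; the grasp point (between the pads) lies 19 mm behind it; z points along the fingers, y is the line along which they close (so a half turn about z gives the same grasp; the last joint's range is limited). The gripper opens to 85 mm and grips with 20 to 120 N. Pads are 22 mm wide; open, the fingers measure 114 mm over their backs; the gripper's body (76 mm by 85 mm) begins 54 mm behind the grasp point. The pads swing forward as they close: fully open they stand 13 mm farther back than shut.
Start: joints at [0.956, 0.158, 1.597, -0, 1.386, -0.21], TCP at [0.226, 0.529, 0.195] pointing down, gripper open.
Joint ranges: [-2.91, 2.91], [-0.94, 2.29], [0.18, 2.7], [-1.29, 4.43], [0.17, 2.64], [-3, 3]. Speed limits (rad/s): [2.57, 2.57, 3.14, 3.14, 3.14, 3.14].

INTERFACE

Orientations are given as a 3x3 rotation matrix whose columns are the frame's x, y, z axes.
In Python, from rig import arm, cams gives the robot as it stands.
- The arm moves only by the tool move_arm, never from a script. Its arguments are lists of equal length, an entry for each row: "xyz": the shift along the tool's x, y, z each as a share of 20 cm, from -1 to 1, a list of three; "roll": the turn about the tool's z as a share of 0.5 rad, from -1 to 1; "grip": the opening, from -1 (shut) to 1 (fully open). In form: {"xyz": [[dx, dy, dz], ...], "roll": [roll, ...], "grip": [grip, ...]}. A call has 1 to 12 rows; each row is the pose to reach, as a shift and turn from the pose commanded when the call began, along the tool's axes at that moment; what a row does not reach only later rows make up. A row lasts 1/12 s, in which the tool goes at most 41.7 mm and 7.16 degrees, less where a joint would pass 70% of its speed; a pose out of reach is approached as far as the arm can. A call with a number of a shift or a turn outside -1 to 1 is refused whole. A call with a gripper value outside its range is refused whole. The fingers move at their own pace and stop on an object; the grip force is fixed at half the most. Time passes only in rows, so rows that repeat a pose let the fingers close. It gives the time, the measured TCP pose, the force, the opening and the grip force at its end, in the units of the state.
- arm.get_obs(): the state, without advancing time (a new reading comes with each control period).
- cams.snapshot(name): name is "scene" or "side" or "wrist"; returns a dict with "img" (384x512x3 uint8, blue, green, red), "intrinsics" (3x3 intrinsics, pixels), "world_from_camera" (4x4, takes a point from camera to world coordinates); the wrist camera has in their place "T_tool_cam" (4x4, takes a point from camera to tool coordinates, whose origin is the TCP and whose axes are the flange's). Camera axes: x right, y down, z forward; pixel columns grow to the right and rows downward; lengths in m; the calibration is good to about 2 mm. A picture is of the moment at which its call begins: read the wrist's pose just before it. There is no depth.
- arm.job_done(): hands the job in; it is judged then, once.
The state is a dict: "clock": time; "joints": joint angles; "joint_vel": joint speeds; "effort": joint torques, N m; "ee_pos": TCP position; "eef_rot": TCP orientation; "force": force on the tool from outside, world axes, zero at the start; "moment": the same for the moment, N m; "grip_width": finger opening in m; "gripper_force": force on a finger pad.
Only numpy, scipy, OpenCV 4.12 (cv2) and the standard library are available. Lean on these libraries where they do the work, as an engineer would, in place of code of your own. Each camera call takes 0.05 s, during which the arm holds its last target. There are 200 camera calls.

## Working session

There is one attempt and no reset: what is moved stays moved. The work goes in short steps, Python scripts to look and compute and a tool call to move; the robot and the scene stay as the last step left them, time stands still between calls to the robot, and variables do not carry over. Pictures are saved under pics/ and viewed, at most 14 in all, crops included, and the job is handed in when it is done.

Besides the shell and the picture viewer there is one more tool, called after "Emit:" as name([rows], argument=value, ...), one row to a line, values as JSON. move_arm: Moves the arm, as the interface text tells. Shift numbers are shares of 20 cm and turn numbers shares of 0.5 rad, none past 1 either way. Its arguments: {"type":"object","properties":{"xyz":{"type":"array"},"roll":{"type":"array"},"grip":{"type":"array"}},"required":["xyz","roll","grip"]}

```bash
ls; mkdir -p pics
python3 - <<'E'
from rig import arm,cams
import cv2,numpy as np
o=arm.get_obs();print(o['clock'],o['ee_pos'],o['eef_rot'])
for n in ["scene","side"]:
    s=cams.snapshot(n);cv2.imwrite(f"pics/{n}0.png",cv2.resize(s["img"],(768,576)));print(n,s["intrinsics"],s["world_from_camera"])
    np.savez(f"{n}0.npz",**s)
E
```

```text
pics
0.0 [0.22608268 0.52795567 0.19419785] [[-9.19182652e-01  3.93829943e-01 -1.10815177e-03]
 [ 3.93831294e-01  9.19181423e-01 -1.55658493e-03]
 [ 4.05562762e-04 -1.86721071e-03 -9.99998175e-01]]
scene [[396.77736403   0.         251.61199895]
 [  0.         396.77736403 190.03657083]
 [  0.           0.           1.        ]] [[ 0.57479378  0.67637521 -0.4605743   1.2380543 ]
 [ 0.81829618 -0.47638613  0.32163275 -0.42652612]
 [-0.00186678 -0.56175869 -0.82729903  1.25389141]
 [ 0.          0.          0.          1.        ]]
side [[414.65699121   0.         260.74617583]
 [  0.         414.65699121 189.17694248]
 [  0.           0.           1.        ]] [[ 0.98790652 -0.1155713   0.10336337  0.49717504]
 [-0.15444349 -0.67454036  0.72190201 -0.74262023]
 [-0.01370839 -0.7291355  -0.68423206  0.87024687]
 [ 0.          0.          0.          1.        ]]
```

View pics/scene0.png

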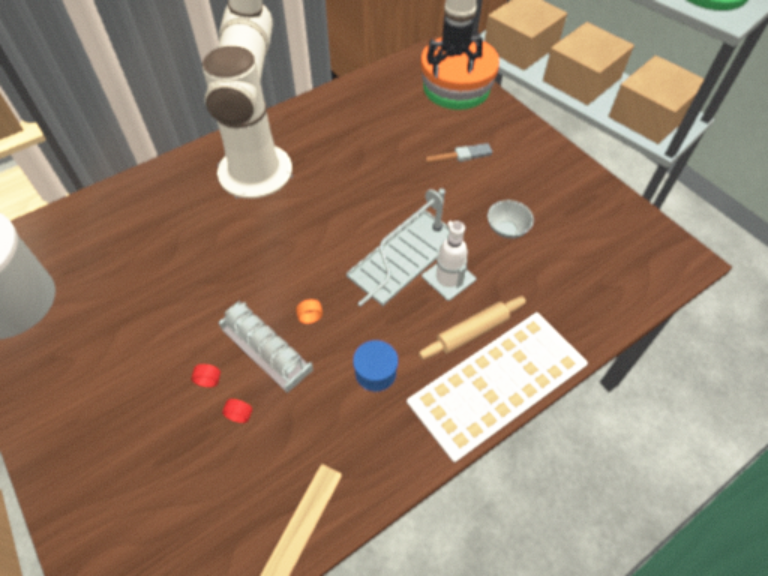

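View pics/side0.png

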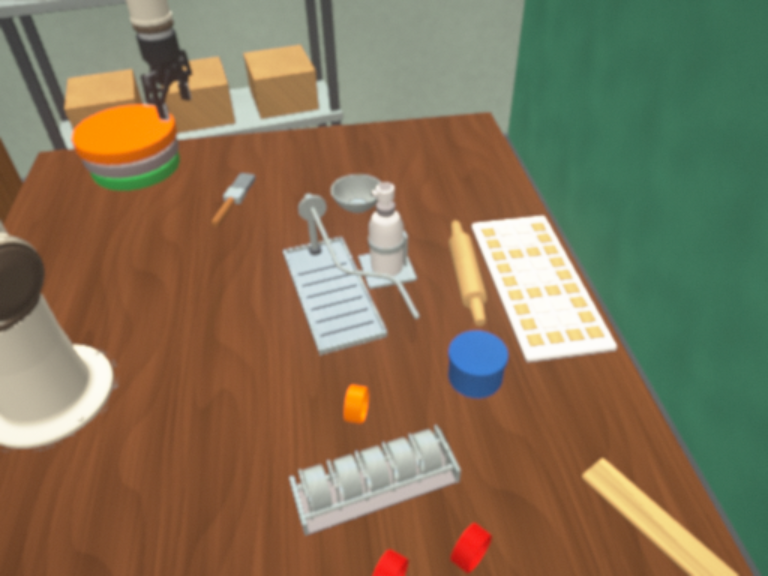

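The scene view has the rack with 5 grey rings at about (265,343), red look-alikes at (206,375) and (238,411), an orange one at (309,311), and the rail's open end near (362,302). The side view has the rack at about (375,475), the open end at (417,316) and the stop disc at (312,207). Only the grey rings in the rack fit the description. I'll enlarge to confirm and measure.

Run:
```python
import cv2,numpy as np
a=np.load("scene0.npz")["img"];b=np.load("side0.npz")["img"]
def crop(i,x,y,w,h,k):
    c=cv2.resize(i[y:y+h,x:x+w],None,fx=k,fy=k,interpolation=cv2.INTER_CUBIC)
    for j in range(0,w,10): cv2.line(c,(j*k,0),(j*k,8 if (x+j)%50 else 16),(0,255,255),1)
    for j in range(0,h,10): cv2.line(c,(0,j*k),(8 if (y+j)%50 else 16,j*k),(0,255,255),1)
    return c
def mos(p,q,f):
    H=max(p.shape[0],q.shape[0]);o=np.zeros((H,p.shape[1]+q.shape[1],3),np.uint8)
    o[:p.shape[0],:p.shape[1]]=p;o[:q.shape[0],p.shape[1]:]=q;cv2.imwrite(f,o);print(o.shape)
mos(crop(a,140,190,70,75,5),crop(b,190,280,120,80,3),"pics/cr.png")
mos(crop(a,230,120,95,90,4),crop(b,185,120,100,120,4),"pics/ra.png")
```

```text
(375, 710, 3)
(480, 780, 3)
```

View pics/cr.png

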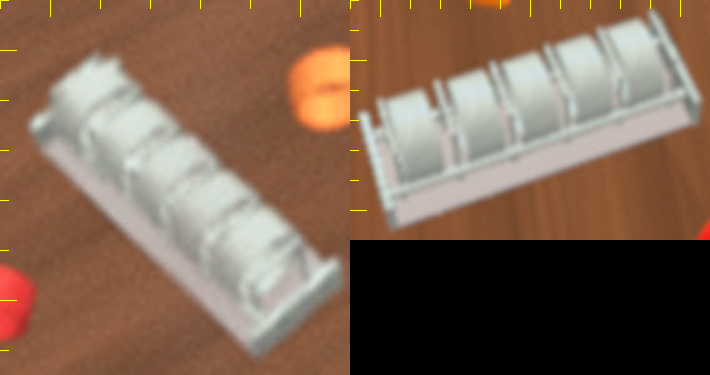

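View pics/ra.png

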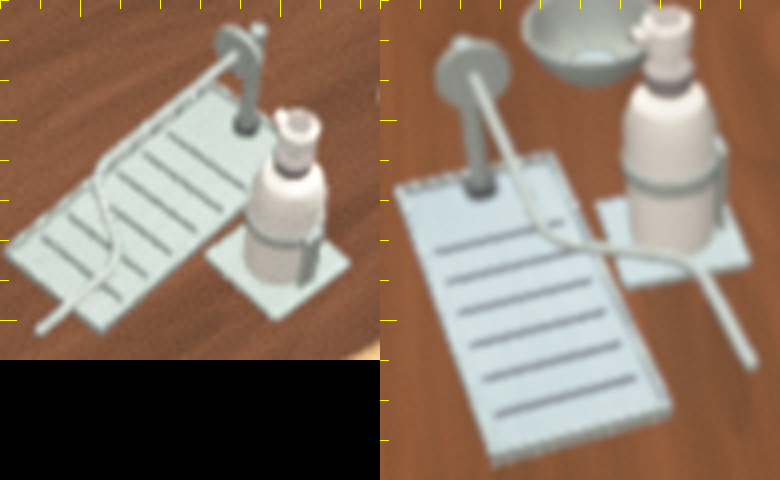

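Both crops show five grey stainless rings in the rack, one at each place. They also give me the pixels for the rack's bottom edge, the rail points and the pump top.

```bash
cat > h.py <<'E'
import numpy as np
from scipy.optimize import least_squares
S={n:np.load(f"{n}0.npz") for n in("scene","side")}
def ray(n,u,v,z):
    K=S[n]["intrinsics"];T=S[n]["world_from_camera"]
    d=T[:3,:3]@np.linalg.solve(K,[u,v,1]);c=T[:3,3];return (c+d*(z-c[2])/d[2])[:2]
E
python3 - <<'E'
from h import *
px={"stop":[(289.5,134.2),(208.2,139)],"b1":[(254.5,163),(226.2,180)],"b2":[(258.7,183.7),(264.2,184.5)],"tip":[(240,202.5),(278,211.2)]}
s6,c6=np.sin(np.pi/3),.5
loc={"stop":(0,0),"b1":(0,-.195),"b2":(.099*s6,-.195-.099*c6),"tip":(.099*s6,-.295-.099*c6)}
P=[];L=[]
for k,(a,b) in px.items():
    A,B=ray("scene",*a,.14),ray("side",*b,.14);print(k,A.round(4),B.round(4));P+=[A,B];L+=[loc[k]]*2
P=np.array(P);L=np.array(L)
R=lambda t:np.array([[np.cos(t),-np.sin(t)],[np.sin(t),np.cos(t)]])
f=lambda q:(L@R(q[2]).T+q[:2]-P).ravel()
q=least_squares(f,[.45,.35,0.]).x;print("rail",q.round(4),(f(q).reshape(-1,2)*1000).round(1))
for k in loc:print(k,(R(q[2])@loc[k]+q[:2]).round(4))
print("pump",ray("scene",304.2,149,.206),ray("side",258,124,.206))
for n,a,b in(("side",(204.7,355.7),(305.7,320)),("scene",(147.6,218),(191.6,261))):
    A,B=ray(n,*a,0),ray(n,*b,0);d=B-A;l=np.hypot(*d);d/=l;print(n,A,B,l,"yaw",np.arctan2(d[1],d[0]),"centre",(A+B)/2+.04*np.array([-d[1],d[0]]))
# ring tops z=.076 : top line centre
for n,l in(("scene",[(93,85),(135,128),(177,167),(213,205),(252,245)]),("side",[(409,98),(472,78),(528,60),(582,44),(634,27)])):
    for u,v in l:
        print(n,ray(n,*((140+u/5,190+v/5) if n=="scene" else (190+(u-350)/3,280+v/3)),.074).round(4))
E
```

```text
stop [0.4926 0.2682] [0.4875 0.2688]
b1 [0.5287 0.0818] [0.523  0.0782]
b2 [0.6104 0.0415] [0.6191 0.0439]
tip [ 0.6367 -0.0538] [ 0.6368 -0.0567]
rail [0.4902 0.2694 0.1768] [[-2.4  1.2]
 [ 2.7  0.6]
 [-4.2 -4.3]
 [ 1.5 -0.8]
 [ 7.2  2.3]
 [-1.5 -0.1]
 [-1.5 -0.9]
 [-1.6  2. ]]
stop [0.4902 0.2694]
b1 [0.5245 0.0774]
b2 [0.6176 0.0438]
tip [ 0.6352 -0.0546]
pump [0.61929079 0.22630029] [0.63128375 0.22418486]
side [ 0.42883873 -0.3215165 ] [ 0.66252943 -0.27474576] 0.2383250791518568 yaw 0.19752966410657583 centre [ 0.53783418 -0.25890895]
scene [ 0.42241248 -0.32008285] [ 0.6614026  -0.27421134] 0.24335256568003177 yaw 0.18963269310398095 centre [ 0.53436761 -0.25786415]
scene [ 0.4526 -0.2748]
scene [ 0.5004 -0.2673]
scene [ 0.5442 -0.2586]
scene [ 0.5838 -0.253 ]
scene [ 0.6249 -0.2467]
side [ 0.4505 -0.2647]
side [ 0.4964 -0.256 ]
side [ 0.5382 -0.248 ]
side [ 0.5792 -0.2412]
side [ 0.6198 -0.2332]
```

```bash
cat >> h.py <<'E'
u=np.array([-np.sin(.1768),np.cos(.1768)]);A0=np.arctan2(u[1],u[0])
stop=np.array([.4902,.2694]);b1=np.array([.5245,.0774]);b2=np.array([.6176,.0438]);tip=np.array([.6352,-.0546])
m=(b1-b2)/np.hypot(*(b1-b2));A1=A0+np.pi/3;AM=(A0+A1)/2
inn=np.array([-.0047,-.0040]);RC=np.array([.5375,-.2555]);RD=np.array([np.cos(.19),np.sin(.19)])
AR=.19+np.pi
ring=lambda k:RC+.042*k*RD
P=lambda xy,z,a:np.array([*xy,z,a])
def pose():
    from rig import arm
    o=arm.get_obs();x=o["eef_rot"][:,0];a=np.arctan2(x[1],x[0])%(2*np.pi);return np.array([*o["ee_pos"],a])
def calls(start,cs):
    """cs: list of calls; each a list of (pose,rows,grip). Prints rows in tool axes."""
    cur=np.array(start)
    for c in cs:
        o=cur.copy();X=[];Rr=[];G=[]
        t=np.array([[np.cos(o[3]),np.sin(o[3])],[np.sin(o[3]),-np.cos(o[3])]])
        for p,n,g in c:
            for i in range(1,n+1):
                q=cur+(p-cur)*i/n;d=q-o;xy=t@d[:2]
                X.append([round(float(v)/.2,2) for v in(*xy,-d[2])]);Rr.append(round(-float(d[3])/.5,2));G.append(g)
            cur=p
        assert len(X)<=12;print(len(X),"xyz",X,"roll",Rr,"grip",G)
    return cur
E
python3 - <<'E'
from h import *
s=pose();print(s.round(4))
r=ring(2)
mid=np.array([.42,.16])
calls(s,[[(P(mid,.24,2.95),12,1)],[(P((.53,-.02),.24,AR),6,1)],[(P((r[0]-.01,r[1]+.02),.2,AR),6,1),(P(r,.13,AR),4,1)]])
E
```

```text
[0.2261 0.528  0.1943 2.7368]
12 xyz [[-0.13, -0.11, -0.02], [-0.27, -0.22, -0.04], [-0.4, -0.33, -0.06], [-0.54, -0.44, -0.08], [-0.67, -0.55, -0.1], [-0.81, -0.65, -0.11], [-0.94, -0.76, -0.13], [-1.08, -0.87, -0.15], [-1.21, -0.98, -0.17], [-1.35, -1.09, -0.19], [-1.48, -1.2, -0.21], [-1.62, -1.31, -0.23]] roll [-0.04, -0.07, -0.11, -0.14, -0.18, -0.21, -0.25, -0.28, -0.32, -0.36, -0.39, -0.43] grip [1, 1, 1, 1, 1, 1, 1, 1, 1, 1, 1, 1]
6 xyz [[-0.12, -0.13, -0.0], [-0.24, -0.26, -0.0], [-0.36, -0.39, -0.0], [-0.47, -0.52, -0.0], [-0.59, -0.65, -0.0], [-0.71, -0.78, -0.0]] roll [-0.13, -0.25, -0.38, -0.51, -0.64, -0.76] grip [1, 1, 1, 1, 1, 1]
10 xyz [[-0.03, -0.18, 0.03], [-0.07, -0.35, 0.07], [-0.1, -0.53, 0.1], [-0.14, -0.7, 0.13], [-0.17, -0.88, 0.17], [-0.2, -1.06, 0.2], [-0.21, -1.08, 0.29], [-0.22, -1.11, 0.37], [-0.23, -1.14, 0.46], [-0.23, -1.16, 0.55]] roll [-0.0, -0.0, -0.0, -0.0, -0.0, -0.0, -0.0, -0.0, -0.0, -0.0] grip [1, 1, 1, 1, 1, 1, 1, 1, 1, 1]
```

Emit:
move_arm([
  [-0.95,-0.95,-0.25],
  [-0.95,-0.95,-0.25],
  [-0.95,-0.95,-0.25],
  [-0.95,-0.95,-0.25],
  [-0.95,-0.95,-0.25],
  [-0.95,-0.95,-0.25],
  [-0.95,-0.95,-0.25],
  [-0.95,-0.95,-0.25],
], roll=[-0.43,-0.43,-0.43,-0.43,-0.43,-0.43,-0.43,-0.43], grip=[1,1,1,1,1,1,1,1])

```text
clock: 0.77
ee_pos: [0.3282, 0.2758, 0.2461]
eef_rot: [[-0.981, 0.194, 0.002], [0.194, 0.981, -0.001], [-0.003, -0.0, -1.0]]
force: [0.0, 0.3, -0.0]
grip_width: 0.0853
gripper_force: 0.0
```

Run:
```python
from h import *
s=pose();print(s.round(4))
r=ring(2);q=(r+.0)
calls(s,[[(P((.47,.03),.22,AR),8,1)],[(P((.57,-.155),.2,AR),5,1)],[(P(r,.12,AR),4,1)],[(P(r,.022,AR),5,1)]])
```

```text
[0.3282 0.2758 0.2461 2.9466]
8 xyz [[-0.12, -0.13, 0.02], [-0.23, -0.27, 0.03], [-0.35, -0.4, 0.05], [-0.47, -0.53, 0.07], [-0.58, -0.67, 0.08], [-0.7, -0.8, 0.1], [-0.82, -0.93, 0.11], [-0.93, -1.07, 0.13]] roll [-0.1, -0.19, -0.29, -0.38, -0.48, -0.58, -0.67, -0.77] grip [1, 1, 1, 1, 1, 1, 1, 1]
5 xyz [[-0.06, -0.2, 0.02], [-0.13, -0.4, 0.04], [-0.19, -0.6, 0.06], [-0.25, -0.8, 0.08], [-0.32, -1.0, 0.1]] roll [-0.0, -0.0, -0.0, -0.0, -0.0] grip [1, 1, 1, 1, 1]
4 xyz [[-0.04, -0.12, 0.1], [-0.08, -0.23, 0.2], [-0.12, -0.35, 0.3], [-0.17, -0.46, 0.4]] roll [-0.0, -0.0, -0.0, -0.0] grip [1, 1, 1, 1]
5 xyz [[0.0, 0.0, 0.1], [0.0, 0.0, 0.2], [0.0, 0.0, 0.29], [0.0, 0.0, 0.39], [0.0, 0.0, 0.49]] roll [-0.0, -0.0, -0.0, -0.0, -0.0] grip [1, 1, 1, 1, 1]
```

Emit:
move_arm([
  [-0.93,-1.0,0.13],
  [-0.93,-1.0,0.13],
  [-0.93,-1.0,0.13],
  [-0.93,-1.0,0.13],
  [-0.93,-1.0,0.13],
  [-0.93,-1.0,0.13],
  [-0.93,-1.0,0.13],
  [-0.93,-1.0,0.13],
], roll=[-0.77,-0.77,-0.77,-0.77,-0.77,-0.77,-0.77,-0.77], grip=[1,1,1,1,1,1,1,1])

```text
clock: 1.43
ee_pos: [0.473, 0.0429, 0.2178]
eef_rot: [[-0.982, -0.189, -0.001], [-0.189, 0.982, -0.002], [0.001, -0.002, -1.0]]
force: [-0.3, 0.8, -0.2]
grip_width: 0.0855
gripper_force: 0.0
```

Emit:
move_arm([
  [-0.36,-1.0,0.1],
  [-0.36,-1.0,0.1],
  [-0.36,-1.0,0.1],
  [-0.36,-1.0,0.1],
  [-0.36,-1.0,0.1],
  [-0.36,-1.0,0.1],
  [-0.36,-1.0,0.1],
], roll=[0,0,0,0,0,0,0], grip=[1,1,1,1,1,1,1])

```text
clock: 2.02
ee_pos: [0.5808, -0.1359, 0.1974]
eef_rot: [[-0.981, -0.192, -0.002], [-0.192, 0.981, 0.001], [0.002, 0.002, -1.0]]
force: [0.0, 1.0, -0.4]
grip_width: 0.0855
gripper_force: 0.0
```

Run:
```python
from h import *
s=pose();print(s.round(4),AR)
r=ring(2);print(r)
calls(s,[[(P(r,.12,AR),4,1)],[(P(r,.022,AR),5,1)]])
```

```text
[ 0.5808 -0.1359  0.1974  3.3343] 3.331592653589793
[ 0.61998836 -0.23963585]
4 xyz [[-0.02, -0.14, 0.1], [-0.05, -0.27, 0.19], [-0.07, -0.41, 0.29], [-0.09, -0.55, 0.39]] roll [0.0, 0.0, 0.0, 0.01] grip [1, 1, 1, 1]
5 xyz [[0.0, 0.0, 0.1], [0.0, 0.0, 0.2], [0.0, 0.0, 0.29], [0.0, 0.0, 0.39], [0.0, 0.0, 0.49]] roll [-0.0, -0.0, -0.0, -0.0, -0.0] grip [1, 1, 1, 1, 1]
```

Emit:
move_arm([
  [-0.09,-0.55,0.39],
  [-0.09,-0.55,0.39],
  [-0.09,-0.55,0.39],
  [-0.09,-0.55,0.39],
  [-0.09,-0.55,0.39],
  [-0.09,-0.55,0.39],
], roll=[0,0,0,0,0,0], grip=[1,1,1,1,1,1])

```text
clock: 2.52
ee_pos: [0.6195, -0.2372, 0.1214]
eef_rot: [[-0.981, -0.195, -0.001], [-0.195, 0.981, 0.001], [0.0, 0.001, -1.0]]
force: [0.0, 0.4, -0.8]
grip_width: 0.0853
gripper_force: 0.0
```

Run:
```python
from h import *
from rig import arm,cams
import cv2
s=pose();print(s.round(4))
w=cams.snapshot("wrist");sc=cams.snapshot("side")
np.set_printoptions(precision=4,suppress=True);print(w["intrinsics"],w["T_tool_cam"])
c=cv2.resize(sc["img"][230:370,170:340],None,fx=2.4,fy=2.4)
i=w["img"]
# project predicted ring centres top (z=.076) into wrist
T=np.eye(4);o=arm.get_obs();T[:3,:3]=o["eef_rot"];T[:3,3]=o["ee_pos"];W=np.linalg.inv(T@w["T_tool_cam"])
for k in range(-2,3):
    p=W@np.array([*ring(k),.076,1]);q=w["intrinsics"]@p[:3];q=q[:2]/q[2];print(k,q);cv2.drawMarker(i,tuple(int(v) for v in q),(0,0,255),0,12,1)
o2=np.zeros((384,800,3),np.uint8);o2[:307,:400]=cv2.resize(i,(400,307)) if 0 else cv2.resize(i,(400,307));o2[:c.shape[0],400:]=c[:, :400]
cv2.imwrite("pics/w1.png",o2)
```

```text
[ 0.6195 -0.2372  0.1214  3.3375]
[[286.3887   0.     259.8017]
 [  0.     286.3887 199.4244]
 [  0.       0.       1.    ]] [[-0.0007 -0.9483 -0.3174  0.0814]
 [ 1.     -0.0006 -0.0002 -0.0001]
 [-0.     -0.3174  0.9483 -0.1796]
 [ 0.      0.      0.      1.    ]]
-2 [258.47   -37.7753]
-1 [258.1712  34.9645]
0 [257.9099  98.5813]
1 [257.6795 154.6901]
2 [257.4747 204.5461]
```

View pics/w1.png

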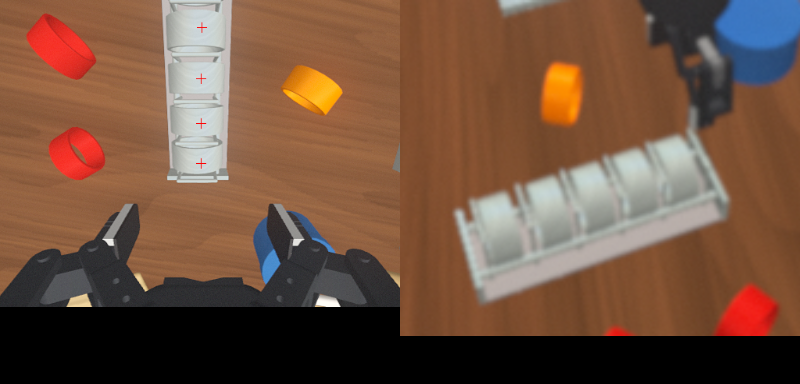

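The wrist view shows the rings in the rack at columns 196–198 against the predicted 201, so they sit about 3 mm toward tool −y. The blue tin is near the right finger, so I'll check that clearance.

```bash
sed -i 's/RC=np.array(\[.5375,-.2555\])/RC=np.array([.538,-.2585])/' h.py
python3 - <<'E'
from h import *
for n,p in(("scene",(375/1.5,352/1.5)),("side",(478/1.5,350/1.5))):
    t=ray(n,*p,.066);d=t-ring(2);print(t,d@RD,d@[-RD[1],RD[0]])
s=pose();r=ring(2);print(s,r)
calls(s,[[(P(r,.07,AR),1,1),(P(r,.022,AR),1,1)]])
E
```

```text
[ 0.72202649 -0.07338699] 0.13167502866850825 0.14702671723151176
[ 0.73835688 -0.08083333] 0.14630523225821093 0.13663024173318222
[ 0.62041705 -0.23732926  0.12325689  3.33871314] [ 0.62048836 -0.24263585]
2 xyz [[0.0, -0.03, 0.27], [0.0, -0.03, 0.51]] roll [0.01, 0.01] grip [1, 1]
```

Emit:
move_arm([
  [0,-0.03,0.1],
  [0,-0.03,0.2],
  [0,-0.03,0.3],
  [0,-0.03,0.4],
  [0,-0.03,0.5],
  [0,-0.03,0.5],
  [0,-0.03,0.5],
], roll=[0.01,0.01,0.01,0.01,0.01,0.01,0.01], grip=[1,1,1,1,1,1,1])

```text
clock: 3.2
ee_pos: [0.6207, -0.2435, 0.0219]
eef_rot: [[-0.982, -0.19, -0.0], [-0.19, 0.982, 0.0], [0.0, 0.001, -1.0]]
force: [-0.8, -0.6, 0.3]
grip_width: 0.0856
gripper_force: 0.0
```

Emit:
move_arm([
  [0,0,0],
  [0,0,0],
  [0,0,0],
  [0,0,0],
  [0,0,0],
  [0,0,0],
  [0,0,0],
  [0,0,0],
], roll=[0,0,0,0,0,0,0,0], grip=[-0.5,-0.5,-0.5,-0.5,-0.5,-0.5,-0.5,-0.5])

```text
clock: 3.87
ee_pos: [0.6224, -0.2442, 0.0243]
eef_rot: [[-0.982, -0.189, 0.003], [-0.189, 0.982, 0.001], [-0.003, 0.0, -1.0]]
force: [-2.0, 5.4, 10.1]
grip_width: 0.0456
gripper_force: 59.6
```

Emit:
move_arm([
  [0,0,-0.07],
  [0,0,-0.14],
  [0,0,-0.21],
  [0,0,-0.28],
  [0,0,-0.35],
  [0,0,-0.4],
  [0,0,-0.4],
  [0,0,-0.4],
], roll=[0,0,0,0,0,0,0,0], grip=[-0.5,-0.5,-0.5,-0.5,-0.5,-0.5,-0.5,-0.5])

```text
clock: 4.53
ee_pos: [0.6212, -0.2453, 0.1021]
eef_rot: [[-0.982, -0.189, 0.001], [-0.189, 0.982, -0.001], [-0.001, -0.001, -1.0]]
force: [0.3, -0.1, -0.7]
grip_width: 0.0211
gripper_force: 0.0
```

Run:
```python
from h import *
from rig import arm,cams
import cv2
s=pose();print(s.round(4))
w=cams.snapshot("wrist")["img"];c=cams.snapshot("side")["img"]
o2=np.zeros((336,800,3),np.uint8);o2[:300,:400]=cv2.resize(w,(400,300));o2[:,400:]=cv2.resize(c[220:360,170:337],(400,336))
cv2.imwrite("pics/w2.png",o2)
```

```text
[ 0.6212 -0.2453  0.1021  3.3317]
```

View pics/w2.png

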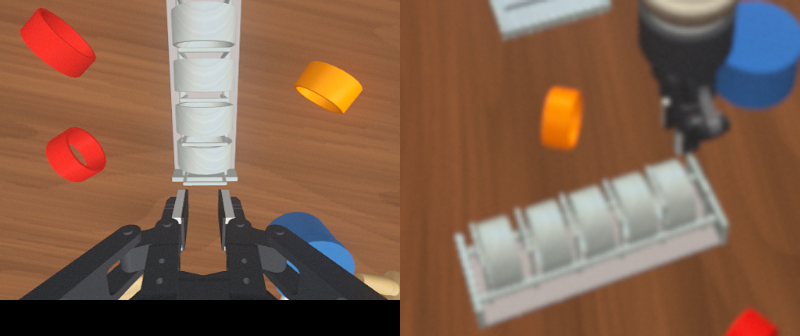

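The gripper ended at 21 mm, so the fingers slipped off the top of the ring. They look shorter than the reported TCP suggests, so I'll check that by projection.

Run:
```python
from h import *
from rig import arm,cams
import cv2
o=arm.get_obs();print(o["grip_width"],o["ee_pos"])
def proj(n,p):
    T=np.linalg.inv(S[n]["world_from_camera"]);q=S[n]["intrinsics"]@(T[:3,:3]@p+T[:3,3]);return q[:2]/q[2]
for n in("side","scene"):
    for t in(0,.02,.04,.06):print(n,t,proj(n,o["ee_pos"]-t*o["eef_rot"][:,2]))
a=cams.snapshot("side")["img"];b=cams.snapshot("scene")["img"]
u,v=[int(x) for x in proj("side",o["ee_pos"])];p,q=[int(x) for x in proj("scene",o["ee_pos"])]
i=np.hstack([cv2.resize(m[y-50:y+30,x-40:x+40],(400,400),interpolation=cv2.INTER_CUBIC) for m,x,y in((a,u,v),(b,p,q))])
cv2.imwrite("pics/tip.png",i)
```

```text
0.021262118801825738 [ 0.62011051 -0.24463553  0.10009938]
side 0 [286.15407298 286.67668921]
side 0.02 [286.4354243  281.36032076]
side 0.04 [286.72561578 275.87691043]
side 0.06 [287.02507068 270.2184598 ]
scene 0 [189.17540377 233.92671645]
scene 0.02 [188.35718385 231.02443896]
scene 0.04 [187.51752322 228.04610991]
scene 0.06 [186.65556793 224.98870031]
```

View pics/tip.png

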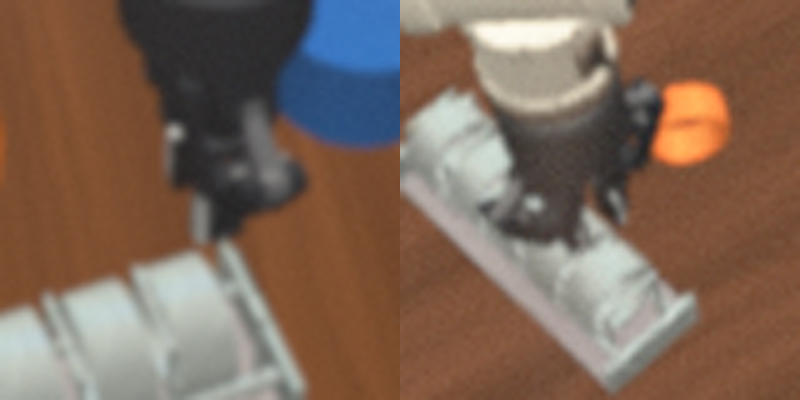

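Run:
```python
from h import *
from rig import arm,cams
import cv2
w=cams.snapshot("wrist");i=w["img"];K=w["intrinsics"];C=np.linalg.inv(w["T_tool_cam"])
g=arm.get_obs()["grip_width"]/2
for x in(-.011,.011):
  for y in(-g,g):
    for t in(0,-.02,-.04):
        p=C@np.array([x,y,t,1]);q=K@p[:3];q=q[:2]/q[2];print(x,round(y,4),t,q.round(1))
        cv2.circle(i,tuple(int(round(v)) for v in q),1,{0:(0,0,255),-.02:(0,255,0),-.04:(255,0,0)}[t],-1)
cv2.imwrite("pics/w3.png",cv2.resize(i[180:350,180:340],None,fx=3.5,fy=3.5,interpolation=cv2.INTER_CUBIC))
```

```text
-0.011 -0.0107 0 [244.8 243.4]
-0.011 -0.0107 -0.02 [243.2 258.1]
-0.011 -0.0107 -0.04 [241.2 276.2]
-0.011 0.0107 0 [275.4 243.4]
-0.011 0.0107 -0.02 [277.  258.1]
-0.011 0.0107 -0.04 [279.  276.2]
0.011 -0.0107 0 [244.2 214. ]
0.011 -0.0107 -0.02 [242.5 226. ]
0.011 -0.0107 -0.04 [240.4 241.1]
0.011 0.0107 0 [275.9 214. ]
0.011 0.0107 -0.02 [277.7 226. ]
0.011 0.0107 -0.04 [279.8 241. ]
```

View pics/w3.png

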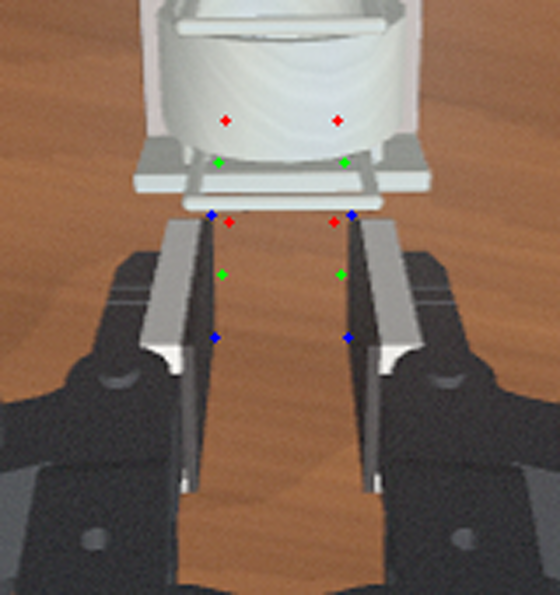

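The wrist crop puts the fingertips about 40 mm behind the nominal TCP: the tip edge is at row 220, which matches the −0.04 marks. That explains the slip off the top of the ring. I'll open and go lower in small steps, watching the force.

Emit:
move_arm([
  [0,0,0],
  [0,0,0],
  [0,0,0],
  [0,0,0],
  [0,0,0],
  [0,0,0],
  [0,0,0],
  [0,0,0.1],
  [0,0,0.2],
  [0,0,0.3],
  [0,0,0.4],
  [0,0,0.4],
], roll=[0,0,0,0,0,0,0,0,0,0,0,0], grip=[1,1,1,1,1,1,1,1,1,1,1,1])

```text
clock: 5.78
ee_pos: [0.6175, -0.243, 0.0162]
eef_rot: [[-0.982, -0.189, -0.007], [-0.189, 0.982, 0.004], [0.006, 0.006, -1.0]]
force: [-0.6, 0.3, -0.4]
grip_width: 0.0857
gripper_force: 0.0
```

Emit:
move_arm([
  [0,0,0.02],
  [0,0,0.04],
  [0,0,0.06],
  [0,0,0.08],
  [0,0,0.09],
  [0,0,0.09],
], roll=[0,0,0,0,0,0], grip=[1,1,1,1,1,1])

```text
clock: 6.28
ee_pos: [0.6207, -0.2449, 0.003]
eef_rot: [[-0.982, -0.189, -0.0], [-0.189, 0.982, 0.0], [0.0, 0.0, -1.0]]
force: [0.0, 0.2, -0.0]
grip_width: 0.0856
gripper_force: 0.0
```

Emit:
move_arm([
  [0,0,0.01],
  [0,0,0.02],
  [0,0,0.03],
  [0,0,0.04],
  [0,0,0.05],
  [0,0,0.05],
], roll=[0,0,0,0,0,0], grip=[1,1,1,1,1,1])

```text
clock: 6.78
ee_pos: [0.6204, -0.2448, -0.0075]
eef_rot: [[-0.982, -0.189, -0.001], [-0.189, 0.982, 0.001], [0.001, 0.001, -1.0]]
force: [-0.6, -0.2, 0.0]
grip_width: 0.0854
gripper_force: 0.0
```

Emit:
move_arm([
  [0,0,0.01],
  [0,0,0.02],
  [0,0,0.03],
  [0,0,0.03],
  [0,0,0.03],
], roll=[0,0,0,0,0], grip=[1,1,1,1,1])

```text
clock: 7.2
ee_pos: [0.6207, -0.2449, -0.013]
eef_rot: [[-0.982, -0.189, -0.0], [-0.189, 0.982, 0.0], [0.0, 0.0, -1.0]]
force: [-0.3, 0.0, 0.5]
grip_width: 0.0859
gripper_force: 0.0
```

Run:
```python
from h import *
from rig import arm,cams
import cv2
print(pose().round(4),arm.get_obs()["force"])
w=cams.snapshot("wrist")["img"];c=cams.snapshot("side")["img"]
i=np.hstack([cv2.resize(w[100:384],(400,222)),cv2.resize(c[255:345,225:387],(400,222),interpolation=cv2.INTER_CUBIC)])
cv2.imwrite("pics/w4.png",i)
```

```text
[ 0.6207 -0.2449 -0.013   3.3318] [-0.27592437  0.02647232  0.53859966]
```

View pics/w4.png

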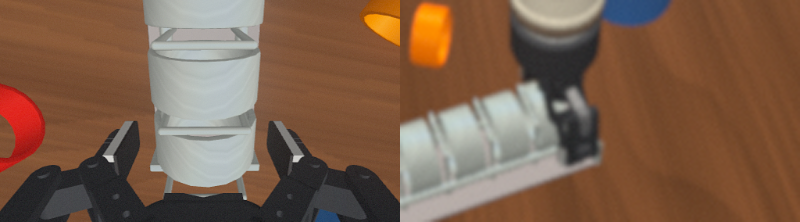

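TCP at −13 mm with no contact confirms the offset. The pads now straddle the ring at about its centre height, so I'll close.

Emit:
move_arm([
  [0,0,0],
  [0,0,0],
  [0,0,0],
  [0,0,0],
  [0,0,0],
  [0,0,0],
  [0,0,0],
  [0,0,0],
], roll=[0,0,0,0,0,0,0,0], grip=[-0.2,-0.2,-0.2,-0.2,-0.2,-0.2,-0.2,-0.2])

```text
clock: 7.97
ee_pos: [0.6212, -0.2436, -0.0119]
eef_rot: [[-0.982, -0.189, 0.0], [-0.189, 0.982, 0.002], [-0.001, 0.002, -1.0]]
force: [-0.6, 5.9, 4.8]
grip_width: 0.0573
gripper_force: 63.5
```

Emit:
move_arm([
  [0,0,-0.05],
  [0,0,-0.1],
  [0,0,-0.15],
  [0,0,-0.2],
  [0,0,-0.25],
  [0,0,-0.3],
  [0,0,-0.35],
  [0,0,-0.4],
  [0,0,-0.4],
  [0,0,-0.4],
], roll=[0,0,0,0,0,0,0,0,0,0], grip=[-0.2,-0.2,-0.2,-0.2,-0.2,-0.2,-0.2,-0.2,-0.2,-0.2])

```text
clock: 8.8
ee_pos: [0.6213, -0.2454, 0.0682]
eef_rot: [[-0.982, -0.189, 0.001], [-0.189, 0.982, -0.001], [-0.001, -0.001, -1.0]]
force: [-0.5, -0.9, -1.3]
grip_width: 0.0577
gripper_force: 65.6
```

```bash
cat >> h.py <<'E'
ZT=.066 # TCP z with ring centre ~ .125
W=[P(tip-.05*u,ZT,A0),P(b2-.023*u,ZT,A0),P(b2+inn,ZT,AM),P(b2+.023*m,ZT,A1),P(b1-.023*m,ZT,A1),P(b1-inn,ZT,AM),P(b1+.023*u,ZT,A0)]
G=-.2
def thread(s,d,pre=True):
    cs=[[(W[0],12,G)],[(W[0],3,G)]] if pre else []
    cs+=[[(W[1],6,G),(W[2],6,G)],[(W[3],6,G),(W[4],4,G)],[(W[5],5,G),(W[6],5,G)],[(P(stop-d*u,ZT,A0),8,G)],[(P(stop-d*u,ZT-.007,A0),2,G)]]
    calls(s,cs)
E
python3 - <<'E'
from h import *
s=pose();print(s.round(4),W[0]);thread(s,.08)
E
```

```text
[ 0.6213 -0.2454  0.0682  3.3318] [ 0.64399402 -0.10382058  0.066       1.74759633]
12 xyz [[-0.02, 0.06, 0.0], [-0.04, 0.11, 0.0], [-0.06, 0.17, 0.0], [-0.08, 0.22, 0.0], [-0.1, 0.28, 0.0], [-0.12, 0.34, 0.01], [-0.14, 0.39, 0.01], [-0.16, 0.45, 0.01], [-0.18, 0.51, 0.01], [-0.2, 0.56, 0.01], [-0.22, 0.62, 0.01], [-0.25, 0.67, 0.01]] roll [0.26, 0.53, 0.79, 1.06, 1.32, 1.58, 1.85, 2.11, 2.38, 2.64, 2.9, 3.17] grip [-0.2, -0.2, -0.2, -0.2, -0.2, -0.2, -0.2, -0.2, -0.2, -0.2, -0.2, -0.2]
3 xyz [[0.0, 0.0, -0.0], [0.0, 0.0, -0.0], [0.0, 0.0, -0.0]] roll [-0.0, -0.0, -0.0] grip [-0.2, -0.2, -0.2]
12 xyz [[0.11, -0.0, -0.0], [0.21, -0.0, -0.0], [0.32, -0.0, -0.0], [0.42, -0.0, -0.0], [0.53, -0.0, -0.0], [0.63, -0.0, -0.0], [0.65, -0.0, -0.0], [0.67, -0.01, -0.0], [0.68, -0.01, -0.0], [0.7, -0.02, -0.0], [0.72, -0.02, -0.0], [0.73, -0.03, -0.0]] roll [-0.0, -0.0, -0.0, -0.0, -0.0, -0.0, -0.17, -0.35, -0.52, -0.7, -0.87, -1.05] grip [-0.2, -0.2, -0.2, -0.2, -0.2, -0.2, -0.2, -0.2, -0.2, -0.2, -0.2, -0.2]
10 xyz [[0.02, -0.0, -0.0], [0.03, -0.01, -0.0], [0.05, -0.01, -0.0], [0.07, -0.02, -0
[... 253 characters left out ...]
-0.2, -0.2, -0.2]
10 xyz [[0.02, 0.01, -0.0], [0.04, 0.01, -0.0], [0.06, 0.02, -0.0], [0.08, 0.02, -0.0], [0.1, 0.03, -0.0], [0.11, 0.04, -0.0], [0.13, 0.06, -0.0], [0.14, 0.07, -0.0], [0.16, 0.08, -0.0], [0.17, 0.1, -0.0]] roll [0.21, 0.42, 0.63, 0.84, 1.05, 1.26, 1.47, 1.68, 1.88, 2.09] grip [-0.2, -0.2, -0.2, -0.2, -0.2, -0.2, -0.2, -0.2, -0.2, -0.2]
8 xyz [[0.06, 0.0, -0.0], [0.12, 0.0, -0.0], [0.17, 0.0, -0.0], [0.23, 0.0, -0.0], [0.29, 0.0, -0.0], [0.35, 0.0, -0.0], [0.4, 0.0, -0.0], [0.46, 0.0, -0.0]] roll [-0.0, -0.0, -0.0, -0.0, -0.0, -0.0, -0.0, -0.0] grip [-0.2, -0.2, -0.2, -0.2, -0.2, -0.2, -0.2, -0.2]
2 xyz [[0.0, 0.0, 0.02], [0.0, 0.0, 0.03]] roll [-0.0, -0.0] grip [-0.2, -0.2]
```

```bash
python3 - <<'E'
s=open("h.py").read().replace("G=-.2\n","").split("W=[P(tip")[0]
s+='''
G=-.2;AT=A0+.084;A1=A0+1.047
def bring(s,n=6):
    q=W0;c=[]
    for f in(1,2,3):
        p=s+(q-s)*f/3;c.append([(p,n,G)])
    return c
W0=P(tip-.05*u,ZT,AT);W1=P(b2-.023*u,ZT,AT);W2=P(b2+inn,ZT,AT+.48);W3=P(b2+.023*m,ZT,A1);W4=P(b1-.023*m,ZT,A1);W5=P(b1-inn,ZT,A1-.5);W6=P(b1+.023*u,ZT,A1-1.0)
def thread(s,d):
    E=P(stop-d*u,ZT,A0)
    calls(s,bring(s)+[[(W1,6,G),(W2,5,G),(W2,1,G)],[(W3,5,G),(W4,3,G),(W4,1,G)],[(W5,5,G)],[(W6,5,G),(W6,1,G)],[(E,max(4,int(np.hypot(*(E-W6)[:2])/.016)),G),(E,2,G)]])
'''
open("h.py","w").write(s)
E
python3 - <<'E'
from h import *
s=pose();print(s.round(4),W0);thread(s,.08)
E
```

```text
[ 0.6213 -0.2454  0.0682  3.3318] [ 0.64399402 -0.10382058  0.066       1.83159633]
6 xyz [[-0.01, 0.04, 0.0], [-0.03, 0.07, 0.0], [-0.04, 0.11, 0.0], [-0.05, 0.15, 0.0], [-0.07, 0.19, 0.0], [-0.08, 0.22, 0.0]] roll [0.17, 0.33, 0.5, 0.67, 0.83, 1.0] grip [-0.2, -0.2, -0.2, -0.2, -0.2, -0.2]
6 xyz [[0.01, 0.04, 0.0], [0.01, 0.08, 0.0], [0.02, 0.12, 0.0], [0.02, 0.16, 0.0], [0.03, 0.2, 0.0], [0.04, 0.24, 0.0]] roll [0.17, 0.33, 0.5, 0.67, 0.83, 1.0] grip [-0.2, -0.2, -0.2, -0.2, -0.2, -0.2]
6 xyz [[0.02, 0.03, 0.0], [0.05, 0.06, 0.0], [0.07, 0.1, 0.0], [0.1, 0.13, 0.0], [0.12, 0.16, 0.0], [0.14, 0.19, 0.0]] roll [0.17, 0.33, 0.5, 0.67, 0.83, 1.0] grip [-0.2, -0.2, -0.2, -0.2, -0.2, -0.2]
12 xyz [[0.11, 0.01, -0.0], [0.21, 0.02, -0.0], [0.32, 0.03, -0.0], [0.42, 0.04, -0.0], [0.53, 0.04, -0.0], [0.63, 0.05, -0.0], [0.65, 0.05, -0.0], [0.67, 0.05, -0.0], [0.69, 0.04, -0.0], [0.71, 0.04, -0.0], [0.73, 0.03, -0.0], [0.73, 0.03, -0.0]] roll [-0.0, -0.0, -0.0, -0.0, -0.0, -0.0, -0.19, -0.38, -0.58, -0.77, -0.96, -0.96] grip [-0.2, -0.2, -0.2, -0.2, -0.2, -0.2, -0.2, -0.2, -0.2, -0.2, -0.2, 
[... 245 characters left out ...]
, -0.97, -0.97, -0.97] grip [-0.2, -0.2, -0.2, -0.2, -0.2, -0.2, -0.2, -0.2, -0.2]
5 xyz [[0.02, 0.01, -0.0], [0.04, 0.01, -0.0], [0.06, 0.02, -0.0], [0.08, 0.02, -0.0], [0.1, 0.03, -0.0]] roll [0.2, 0.4, 0.6, 0.8, 1.0] grip [-0.2, -0.2, -0.2, -0.2, -0.2]
6 xyz [[0.02, 0.01, -0.0], [0.04, 0.01, -0.0], [0.06, 0.02, -0.0], [0.08, 0.02, -0.0], [0.1, 0.03, -0.0], [0.1, 0.03, -0.0]] roll [0.2, 0.4, 0.6, 0.8, 1.0, 1.0] grip [-0.2, -0.2, -0.2, -0.2, -0.2, -0.2]
7 xyz [[0.09, 0.0, -0.0], [0.18, 0.01, -0.0], [0.28, 0.01, -0.0], [0.37, 0.02, -0.0], [0.46, 0.02, -0.0], [0.46, 0.02, -0.0], [0.46, 0.02, -0.0]] roll [0.02, 0.04, 0.06, 0.08, 0.09, 0.09, 0.09] grip [-0.2, -0.2, -0.2, -0.2, -0.2, -0.2, -0.2]
```

Emit:
move_arm([
  [-0.01,0.04,0],
  [-0.03,0.07,0],
  [-0.04,0.11,0],
  [-0.05,0.15,0],
  [-0.07,0.19,0],
  [-0.08,0.22,0],
], roll=[0.17,0.33,0.5,0.67,0.83,1.0], grip=[-0.2,-0.2,-0.2,-0.2,-0.2,-0.2])

```text
clock: 9.3
ee_pos: [0.6276, -0.1977, 0.066]
eef_rot: [[-0.951, 0.308, -0.002], [0.308, 0.951, 0.001], [0.002, 0.001, -1.0]]
force: [-0.0, 0.1, -0.7]
grip_width: 0.0579
gripper_force: 65.6
```

Emit:
move_arm([
  [0.01,0.04,0],
  [0.01,0.08,0],
  [0.02,0.12,0],
  [0.02,0.16,0],
  [0.03,0.2,0],
  [0.04,0.24,0],
], roll=[0.17,0.33,0.5,0.67,0.83,1.0], grip=[-0.2,-0.2,-0.2,-0.2,-0.2,-0.2])

```text
clock: 9.8
ee_pos: [0.6345, -0.1499, 0.066]
eef_rot: [[-0.687, 0.727, -0.002], [0.727, 0.687, 0.001], [0.002, -0.001, -1.0]]
force: [0.2, -0.1, -0.7]
grip_width: 0.0577
gripper_force: 65.6
```

Emit:
move_arm([
  [0.02,0.03,0],
  [0.05,0.06,0],
  [0.07,0.1,0],
  [0.1,0.13,0],
  [0.12,0.16,0],
  [0.14,0.19,0],
  [0.14,0.19,0],
  [0.14,0.19,0],
], roll=[0.17,0.33,0.5,0.67,0.83,1.0,1.0,1.0], grip=[-0.2,-0.2,-0.2,-0.2,-0.2,-0.2,-0.2,-0.2])

```text
clock: 10.47
ee_pos: [0.6429, -0.1039, 0.0664]
eef_rot: [[-0.261, 0.965, -0.001], [0.965, 0.261, 0.0], [0.001, -0.001, -1.0]]
force: [0.8, -0.0, -0.7]
grip_width: 0.0578
gripper_force: 65.6
```

Run:
```python
from h import *
from rig import arm,cams
import cv2
print(pose().round(4),W0.round(4),arm.get_obs()["grip_width"])
w=cams.snapshot("wrist")["img"];c=cams.snapshot("side")["img"]
i=np.hstack([cv2.resize(w,(400,300)),cv2.resize(c[150:270,200:360],(400,300),interpolation=cv2.INTER_CUBIC)])
cv2.imwrite("pics/w5.png",i)
```

```text
[ 0.6429 -0.1039  0.0664  1.8348] [ 0.644  -0.1038  0.066   1.8316] 0.05775196098959146
```

View pics/w5.png

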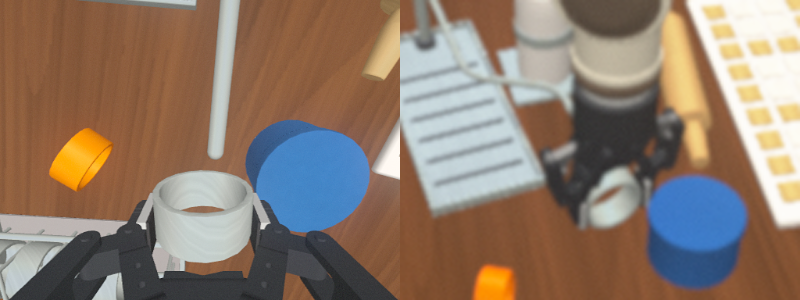

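The wrist view shows the ring held level and the rod tip at (215,155), aligned to within about 2 mm of plan. The ring may hang slightly lower than assumed, so I'll raise 12 mm and thread.

Emit:
move_arm([
  [0,0.01,-0.06],
  [0.11,0.02,-0.06],
  [0.21,0.02,-0.06],
  [0.32,0.03,-0.06],
  [0.42,0.04,-0.06],
  [0.52,0.05,-0.06],
  [0.62,0.05,-0.06],
  [0.62,0.05,-0.06],
], roll=[0,0,0,0,0,0,0,0], grip=[-0.2,-0.2,-0.2,-0.2,-0.2,-0.2,-0.2,-0.2])

```text
clock: 11.23
ee_pos: [0.6205, 0.0213, 0.0801]
eef_rot: [[-0.261, 0.965, -0.0], [0.965, 0.261, 0.001], [0.001, 0.0, -1.0]]
force: [0.2, -0.4, -0.6]
grip_width: 0.0575
gripper_force: 65.6
```

```bash
sed -i 's/^ZT=.066.*/ZT=.078/' h.py
python3 - <<'E'
from h import *
from rig import arm,cams
import cv2
print(pose().round(4),W1.round(4),arm.get_obs()["force"])
w=cams.snapshot("wrist")["img"]
b=cams.snapshot("scene")["img"]
i=np.hstack([cv2.resize(w,(400,300)),cv2.resize(b[130:230,210:343],(400,300),interpolation=cv2.INTER_CUBIC)])
cv2.imwrite("pics/w6.png",i)
E
```

```text
[0.6205 0.0213 0.0801 1.8353] [0.6216 0.0212 0.078  1.8316] [ 0.24195038 -0.35938802 -0.61430822]
```

View pics/w6.png

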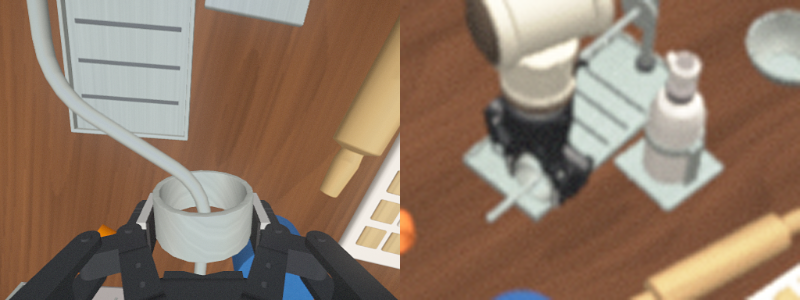

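The ring is on the rod, with the rod through the ring at about (205,200) and bending left just ahead. Next I go round bend 2.

Emit:
move_arm([
  [0.02,0,0],
  [0.04,0,0],
  [0.06,-0.01,0],
  [0.08,-0.02,0],
  [0.1,-0.03,0],
  [0.1,-0.03,0],
], roll=[-0.2,-0.4,-0.6,-0.8,-0.97,-0.97], grip=[-0.2,-0.2,-0.2,-0.2,-0.2,-0.2])

```text
clock: 11.83
ee_pos: [0.6103, 0.0351, 0.0796]
eef_rot: [[-0.68, 0.733, 0.0], [0.733, 0.68, -0.0], [-0.0, 0.0, -1.0]]
force: [-0.2, -0.1, -0.7]
grip_width: 0.0572
gripper_force: 65.6
```

Emit:
move_arm([
  [0.02,0,0],
  [0.04,-0.01,0],
  [0.06,-0.01,0],
  [0.08,-0.02,0],
  [0.1,-0.02,0],
  [0.18,-0.06,0],
  [0.26,-0.1,0],
  [0.34,-0.15,0],
  [0.34,-0.15,0],
], roll=[-0.19,-0.39,-0.58,-0.77,-0.97,-0.97,-0.97,-0.97,-0.97], grip=[-0.2,-0.2,-0.2,-0.2,-0.2,-0.2,-0.2,-0.2,-0.2])

```text
clock: 12.58
ee_pos: [0.5394, 0.0656, 0.0788]
eef_rot: [[-0.942, 0.335, -0.003], [0.335, 0.942, 0.0], [0.003, -0.001, -1.0]]
force: [-0.2, 0.5, -1.3]
grip_width: 0.0572
gripper_force: 65.6
```

Run:
```python
from h import *
from rig import arm,cams
import cv2
s=pose();print(s.round(4),W4.round(4),arm.get_obs()["force"])
E=P(stop-.08*u,ZT,A0)
calls(s,[[(W5,5,G)],[(W6,5,G),(W6,1,G)],[(E,6,G),(E,1,G)]])
```

```text
[0.5394 0.0656 0.0788 2.7995] [0.5461 0.0696 0.078  2.7946] [-0.17424169  0.47394968 -1.31738108]
5 xyz [[0.01, 0.01, 0.0], [0.03, 0.02, 0.0], [0.04, 0.03, 0.0], [0.06, 0.05, 0.0], [0.07, 0.06, 0.0]] roll [0.2, 0.4, 0.61, 0.81, 1.01] grip [-0.2, -0.2, -0.2, -0.2, -0.2]
6 xyz [[0.02, 0.01, -0.0], [0.04, 0.01, -0.0], [0.06, 0.02, -0.0], [0.08, 0.02, -0.0], [0.1, 0.03, -0.0], [0.1, 0.03, -0.0]] roll [0.2, 0.4, 0.6, 0.8, 1.0, 1.0] grip [-0.2, -0.2, -0.2, -0.2, -0.2, -0.2]
7 xyz [[0.08, 0.0, -0.0], [0.15, 0.01, -0.0], [0.23, 0.01, -0.0], [0.31, 0.01, -0.0], [0.38, 0.02, -0.0], [0.46, 0.02, -0.0], [0.46, 0.02, -0.0]] roll [0.02, 0.03, 0.05, 0.06, 0.08, 0.09, 0.09] grip [-0.2, -0.2, -0.2, -0.2, -0.2, -0.2, -0.2]
```

Emit:
move_arm([
  [0.01,0.02,0],
  [0.03,0.03,0],
  [0.04,0.04,0],
  [0.06,0.05,0],
  [0.07,0.06,0],
  [0.07,0.06,0],
], roll=[0.2,0.4,0.6,0.8,1.0,1.0], grip=[-0.2,-0.2,-0.2,-0.2,-0.2,-0.2])

```text
clock: 13.08
ee_pos: [0.5337, 0.0809, 0.0797]
eef_rot: [[-0.664, 0.748, 0.001], [0.748, 0.664, -0.0], [-0.001, 0.001, -1.0]]
force: [-0.6, -0.5, -2.0]
grip_width: 0.0575
gripper_force: 65.6
```

Emit:
move_arm([
  [0.02,0.01,0],
  [0.04,0.01,0],
  [0.06,0.02,0],
  [0.08,0.02,0],
  [0.1,0.03,0],
  [0.1,0.03,0],
], roll=[0.2,0.4,0.6,0.8,1.0,1.0], grip=[-0.2,-0.2,-0.2,-0.2,-0.2,-0.2])

```text
clock: 13.58
ee_pos: [0.5245, 0.1002, 0.0795]
eef_rot: [[-0.228, 0.974, 0.001], [0.974, 0.228, -0.0], [-0.0, 0.001, -1.0]]
force: [0.9, -1.0, -0.8]
grip_width: 0.0579
gripper_force: 65.6
```

Emit:
move_arm([
  [0.08,0,0],
  [0.15,0.01,0],
  [0.23,0.01,0],
  [0.31,0.01,0],
  [0.38,0.02,0],
  [0.46,0.02,0],
  [0.46,0.02,0.02],
  [0.46,0.02,0.04],
  [0.46,0.02,0.04],
], roll=[0.02,0.04,0.05,0.06,0.08,0.1,0.1,0.1,0.1], grip=[-0.2,-0.2,-0.2,-0.2,-0.2,-0.2,-0.2,-0.2,-0.2])

```text
clock: 14.33
ee_pos: [0.5065, 0.19, 0.0702]
eef_rot: [[-0.182, 0.983, -0.001], [0.983, 0.182, -0.001], [-0.0, -0.002, -1.0]]
force: [0.3, -0.0, -1.5]
grip_width: 0.0575
gripper_force: 65.6
```

Run:
```python
from h import *
from rig import arm,cams
import cv2
s=pose();print(s.round(4),(stop-.08*u).round(4),arm.get_obs()["force"])
w=cams.snapshot("wrist")["img"]
b=cams.snapshot("side")["img"]
i=np.hstack([cv2.resize(w,(400,300)),cv2.resize(b[100:220,170:330],(400,300),interpolation=cv2.INTER_CUBIC)])
cv2.imwrite("pics/w7.png",i)
```

```text
[0.5065 0.19   0.0702 1.7534] [0.5043 0.1906] [ 0.33637677 -0.02848903 -1.5472419 ]
```

View pics/w7.png

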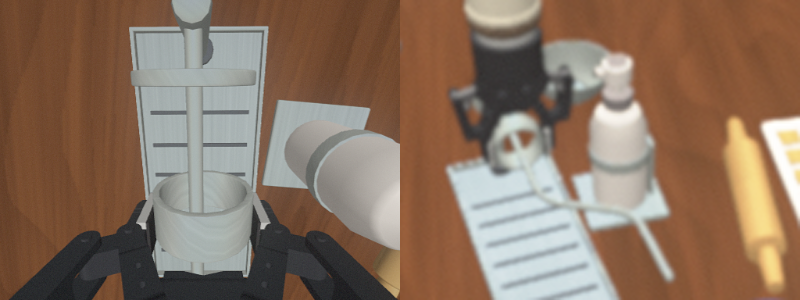

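The ring is round the rod on the last length, about 80 mm from the stop disc (seen at row 77). I'll release and rise.

Emit:
move_arm([
  [0,0,0],
  [0,0,0],
  [0,0,0],
  [0,0,0],
  [0,0,0],
  [0,0,-0.1],
  [0,0,-0.2],
  [0,0,-0.3],
  [0,0,-0.4],
  [0,0,-0.4],
], roll=[0,0,0,0,0,0,0,0,0,0], grip=[1,1,1,1,1,1,1,1,1,1])

```text
clock: 15.27
ee_pos: [0.5097, 0.1915, 0.156]
eef_rot: [[-0.18, 0.984, 0.008], [0.984, 0.18, 0.001], [-0.0, 0.008, -1.0]]
force: [1.5, -0.4, 0.9]
grip_width: 0.0855
gripper_force: 0.0
```

```bash
cat >> h.py <<'E'
def back(s,k):
    r=ring(k);q=P(r,.09,AR-.08)
    calls(s,[[(s+(q-s)*f/3,1,1)] for f in(1,2,3)]+[[(P(r,.045,AR),1,1)],[(P(r,-.019,AR),1,1)]])
E
python3 - <<'E'
from h import *
from rig import arm,cams
import cv2
s=pose();print(s.round(4))
back(s,1)
b=cams.snapshot("side")["img"];c=cams.snapshot("scene")["img"]
i=np.hstack([cv2.resize(c[100:220,200:360],(400,300),interpolation=cv2.INTER_CUBIC),cv2.resize(b[100:220,170:330],(400,300),interpolation=cv2.INTER_CUBIC)])
cv2.imwrite("pics/w8.png",i)
E
```

```text
[0.5097 0.1915 0.156  1.752 ]
1 xyz [[-0.75, -0.02, 0.11]] roll [-1.0] grip [1]
1 xyz [[-0.65, -0.37, 0.11]] roll [-1.0] grip [1]
1 xyz [[-0.39, -0.64, 0.11]] roll [-1.0] grip [1]
1 xyz [[0.0, -0.0, 0.22]] roll [-0.16] grip [1]
1 xyz [[0.0, 0.0, 0.32]] roll [-0.0] grip [1]
```

View pics/w8.png

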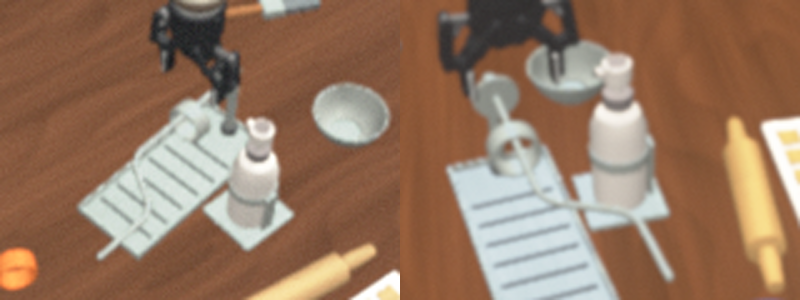

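One ring hangs on the last length in both views, and the bottle and bowl are undisturbed. Next, ring k=1.

Emit:
move_arm([
  [-0.75,-0.02,0.11],
  [-0.75,-0.02,0.11],
  [-0.75,-0.02,0.11],
  [-0.75,-0.02,0.11],
  [-0.75,-0.02,0.11],
], roll=[-1,-1,-1,-1,-1], grip=[1,1,1,1,1])

```text
clock: 15.78
ee_pos: [0.5287, 0.0377, 0.1264]
eef_rot: [[-0.63, 0.776, -0.004], [0.777, 0.63, -0.002], [0.001, -0.004, -1.0]]
force: [-0.3, -0.1, 0.0]
grip_width: 0.0852
gripper_force: 0.0
```

Emit:
move_arm([
  [-0.65,-0.37,0.11],
  [-0.65,-0.37,0.11],
  [-0.65,-0.37,0.11],
  [-0.65,-0.37,0.11],
  [-0.65,-0.37,0.11],
], roll=[-1,-1,-1,-1,-1], grip=[1,1,1,1,1])

```text
clock: 16.2
ee_pos: [0.553, -0.1103, 0.1044]
eef_rot: [[-0.925, 0.379, -0.003], [0.379, 0.925, -0.001], [0.002, -0.002, -1.0]]
force: [-0.6, -0.2, -0.1]
grip_width: 0.0854
gripper_force: 0.0
```

Emit:
move_arm([
  [-0.39,-0.64,0.11],
  [-0.39,-0.64,0.11],
  [-0.39,-0.64,0.11],
  [-0.39,-0.64,0.11],
  [-0.39,-0.64,0.11],
  [-0.39,-0.64,0.11],
  [-0.39,-0.64,0.11],
], roll=[-1,-1,-1,-1,-1,-1,-1], grip=[1,1,1,1,1,1,1])

```text
clock: 16.78
ee_pos: [0.5767, -0.2517, 0.0837]
eef_rot: [[-0.994, -0.109, -0.002], [-0.109, 0.994, 0.002], [0.002, 0.002, -1.0]]
force: [-0.6, 0.0, 0.0]
grip_width: 0.0854
gripper_force: 0.0
```

```bash
cat >> h.py <<'E'
def look():
    """mean abs change at each ring place against the first pictures"""
    from rig import cams
    for n in("side","scene"):
        a=S[n]["img"].astype(int);b=cams.snapshot(n)["img"].astype(int);T=np.linalg.inv(S[n]["world_from_camera"]);K=S[n]["intrinsics"];r=[]
        for k in range(-2,3):
            q=K@(T[:3,:3]@[*ring(k),.06]+T[:3,3]);x,y=(q[:2]/q[2]).round().astype(int);r.append(int(abs(a-b)[y-6:y+7,x-6:x+7].mean()))
        print(n,"change k=-2..2",r)
def wristring(k):
    """lateral position (tool y) of the bright rack rings in the wrist view vs predicted place k at z .076"""
    from rig import arm,cams
    o=arm.get_obs();w=cams.snapshot("wrist");T=np.eye(4);T[:3,:3]=o["eef_rot"];T[:3,3]=o["ee_pos"];Wc=np.linalg.inv(T@w["T_tool_cam"])
    for kk in range(-2,k+1):
        p=Wc@np.array([*ring(kk),.076,1]);q=w["intrinsics"]@p[:3];q=q[:2]/q[2]
        x,y=int(round(q[0])),int(round(q[1]))
        if not 3<y<380: continue
        row=w["img"][y-2:y+3].astype(int).mean(0);m=(row.max(1)-row.min(1)<30)&(row.min(1)>110)
        l=x
        while l>0 and m[l-1]:l-=1
        h=x
        while h<510 and m[h+1]:h+=1
        print("place",kk,"px",q.round(),"band",l,h,"width mm",round((h-l)*p[2]/286.4*1000),"off mm",round(((l+h)/2-q[0])*p[2]/286.4*1000,1))
E
python3 - <<'E'
from h import *
s=pose();print(s.round(4));wristring(1);look()
r=ring(1);calls(s,[[(P(r,.045,AR),1,1)],[(P(r,-.019,AR),1,1)]])
E
```

```text
[ 0.5767 -0.2517  0.0837  3.2504]
place -2 px [244.  28.] band 193 293 width mm 57 off mm -0.4
place -1 px [250. 104.] band 204 296 width mm 57 off mm -0.2
place 0 px [256. 170.] band 213 299 width mm 57 off mm -0.1
place 1 px [261. 228.] band 221 302 width mm 58 off mm 0.2
side change k=-2..2 [14, 14, 14, 53, 71]
scene change k=-2..2 [73, 120, 21, 13, 31]
1 xyz [[-0.01, 0.0, 0.19]] roll [-0.16] grip [1]
1 xyz [[0.0, 0.0, 0.32]] roll [-0.0] grip [1]
```

Emit:
move_arm([
  [-0.01,0,0.08],
  [-0.01,0,0.16],
  [-0.01,0,0.24],
  [-0.01,0,0.32],
  [-0.01,0,0.4],
  [-0.01,0,0.46],
  [-0.01,0,0.51],
  [-0.01,0,0.51],
  [-0.01,0,0.51],
], roll=[-0.16,-0.16,-0.16,-0.16,-0.16,-0.16,-0.16,-0.16,-0.16], grip=[1,1,1,1,1,1,1,1,1])

```text
clock: 17.68
ee_pos: [0.5795, -0.2523, -0.0169]
eef_rot: [[-0.982, -0.189, -0.001], [-0.189, 0.982, 0.0], [0.0, 0.0, -1.0]]
force: [0.2, 0.1, 0.0]
grip_width: 0.085
gripper_force: 0.0
```

Emit:
move_arm([
  [0,0,0],
  [0,0,0],
  [0,0,0],
  [0,0,0],
  [0,0,0],
  [0,0,0],
  [0,0,0],
  [0,0,0],
  [0,0,-0.05],
  [0,0,-0.1],
  [0,0,-0.15],
  [0,0,-0.2],
], roll=[0,0,0,0,0,0,0,0,0,0,0,0], grip=[-0.2,-0.2,-0.2,-0.2,-0.2,-0.2,-0.2,-0.2,-0.2,-0.2,-0.2,-0.2])

```text
clock: 18.68
ee_pos: [0.5801, -0.2532, 0.025]
eef_rot: [[-0.982, -0.189, 0.001], [-0.189, 0.982, -0.001], [-0.001, -0.001, -1.0]]
force: [-0.1, 0.1, -0.6]
grip_width: 0.0592
gripper_force: 64.5
```

Emit:
move_arm([
  [0,0,-0.06],
  [0,0,-0.12],
  [0,0,-0.18],
  [0,0,-0.23],
  [0,0,-0.23],
  [0,0,-0.23],
], roll=[0,0,0,0,0,0], grip=[-0.2,-0.2,-0.2,-0.2,-0.2,-0.2])

```text
clock: 19.18
ee_pos: [0.5801, -0.2531, 0.0701]
eef_rot: [[-0.982, -0.189, 0.001], [-0.189, 0.982, -0.001], [-0.001, -0.001, -1.0]]
force: [-0.9, -0.2, -2.2]
grip_width: 0.0594
gripper_force: 64.5
```

```bash
sed -i 's/^ZT=.*/ZT=.068/' h.py
python3 - <<'E'
from h import *
s=pose();print(s.round(4));thread(s,.08)
E
```

```text
[ 0.5801 -0.2531  0.0701  3.3318]
6 xyz [[-0.03, 0.04, 0.0], [-0.05, 0.07, 0.0], [-0.08, 0.11, 0.0], [-0.1, 0.15, 0.0], [-0.13, 0.19, 0.0], [-0.15, 0.22, 0.0]] roll [0.17, 0.33, 0.5, 0.67, 0.83, 1.0] grip [-0.2, -0.2, -0.2, -0.2, -0.2, -0.2]
6 xyz [[-0.0, 0.04, 0.0], [-0.01, 0.09, 0.0], [-0.01, 0.13, 0.0], [-0.02, 0.18, 0.0], [-0.02, 0.22, 0.0], [-0.03, 0.27, 0.0]] roll [0.17, 0.33, 0.5, 0.67, 0.83, 1.0] grip [-0.2, -0.2, -0.2, -0.2, -0.2, -0.2]
6 xyz [[0.02, 0.04, 0.0], [0.04, 0.08, 0.0], [0.05, 0.12, 0.0], [0.07, 0.17, 0.0], [0.09, 0.21, 0.0], [0.11, 0.25, 0.0]] roll [0.17, 0.33, 0.5, 0.67, 0.83, 1.0] grip [-0.2, -0.2, -0.2, -0.2, -0.2, -0.2]
12 xyz [[0.11, 0.01, -0.0], [0.21, 0.02, -0.0], [0.32, 0.03, -0.0], [0.42, 0.04, -0.0], [0.53, 0.04, -0.0], [0.63, 0.05, -0.0], [0.65, 0.05, -0.0], [0.67, 0.05, -0.0], [0.69, 0.04, -0.0], [0.71, 0.04, -0.0], [0.73, 0.03, -0.0], [0.73, 0.03, -0.0]] roll [-0.0, -0.0, 0.0, 0.0, 0.0, 0.0, -0.19, -0.38, -0.58, -0.77, -0.96, -0.96] grip [-0.2, -0.2, -0.2, -0.2, -0.2, -0.2, -0.2, -0.2, -0.2, -0.2, -0.2, -0.2]
9 xyz [[0.02, -0.0, -0.0], [0.04, -0.01, 
[... 198 characters left out ...]
, -0.97, -0.97, -0.97] grip [-0.2, -0.2, -0.2, -0.2, -0.2, -0.2, -0.2, -0.2, -0.2]
5 xyz [[0.02, 0.01, -0.0], [0.04, 0.01, -0.0], [0.06, 0.02, -0.0], [0.08, 0.02, -0.0], [0.1, 0.03, -0.0]] roll [0.2, 0.4, 0.6, 0.8, 1.0] grip [-0.2, -0.2, -0.2, -0.2, -0.2]
6 xyz [[0.02, 0.01, -0.0], [0.04, 0.01, -0.0], [0.06, 0.02, -0.0], [0.08, 0.02, -0.0], [0.1, 0.03, -0.0], [0.1, 0.03, -0.0]] roll [0.2, 0.4, 0.6, 0.8, 1.0, 1.0] grip [-0.2, -0.2, -0.2, -0.2, -0.2, -0.2]
7 xyz [[0.09, 0.0, -0.0], [0.18, 0.01, -0.0], [0.28, 0.01, -0.0], [0.37, 0.02, -0.0], [0.46, 0.02, -0.0], [0.46, 0.02, -0.0], [0.46, 0.02, -0.0]] roll [0.02, 0.04, 0.06, 0.08, 0.09, 0.09, 0.09] grip [-0.2, -0.2, -0.2, -0.2, -0.2, -0.2, -0.2]
```

Emit:
move_arm([
  [-0.03,0.04,0],
  [-0.05,0.07,0],
  [-0.08,0.11,0],
  [-0.1,0.15,0],
  [-0.13,0.19,0],
  [-0.15,0.22,0],
], roll=[0.17,0.33,0.5,0.67,0.83,1.0], grip=[-0.2,-0.2,-0.2,-0.2,-0.2,-0.2])

```text
clock: 19.68
ee_pos: [0.6002, -0.2027, 0.0679]
eef_rot: [[-0.951, 0.308, -0.002], [0.308, 0.951, 0.001], [0.002, 0.001, -1.0]]
force: [-0.2, 0.1, -1.0]
grip_width: 0.0593
gripper_force: 64.5
```

Emit:
move_arm([
  [0,0.04,0],
  [-0.01,0.09,0],
  [-0.01,0.13,0],
  [-0.02,0.18,0],
  [-0.02,0.22,0],
  [-0.03,0.27,0],
], roll=[0.17,0.33,0.5,0.67,0.83,1.0], grip=[-0.2,-0.2,-0.2,-0.2,-0.2,-0.2])

```text
clock: 20.18
ee_pos: [0.622, -0.1536, 0.0678]
eef_rot: [[-0.687, 0.727, -0.002], [0.727, 0.687, 0.001], [0.002, -0.001, -1.0]]
force: [-0.5, -0.4, -1.2]
grip_width: 0.0593
gripper_force: 64.5
```

Emit:
move_arm([
  [0.02,0.04,0],
  [0.04,0.08,0],
  [0.05,0.12,0],
  [0.07,0.17,0],
  [0.09,0.21,0],
  [0.11,0.25,0],
  [0.11,0.25,0],
  [0.11,0.25,0],
], roll=[0.17,0.33,0.5,0.67,0.83,1.0,1.0,1.0], grip=[-0.2,-0.2,-0.2,-0.2,-0.2,-0.2,-0.2,-0.2])

```text
clock: 20.85
ee_pos: [0.6433, -0.1035, 0.0681]
eef_rot: [[-0.261, 0.965, -0.002], [0.965, 0.261, 0.0], [0.001, -0.002, -1.0]]
force: [0.0, -0.6, -1.6]
grip_width: 0.0589
gripper_force: 64.5
```

Run:
```python
from h import *
s=pose();print(s.round(4),W0.round(4));calls(s,[[(W1,6,G),(W2,5,G),(W2,1,G)]])
```

```text
[ 0.6433 -0.1035  0.0681  1.8349] [ 0.644  -0.1038  0.068   1.8316]
12 xyz [[0.1, 0.01, 0.0], [0.21, 0.02, 0.0], [0.31, 0.03, 0.0], [0.42, 0.04, 0.0], [0.52, 0.05, 0.0], [0.63, 0.06, 0.0], [0.65, 0.05, 0.0], [0.67, 0.05, 0.0], [0.69, 0.05, 0.0], [0.71, 0.04, 0.0], [0.73, 0.04, 0.0], [0.73, 0.04, 0.0]] roll [0.0, 0.0, 0.0, 0.0, 0.01, 0.01, -0.19, -0.38, -0.57, -0.76, -0.95, -0.95] grip [-0.2, -0.2, -0.2, -0.2, -0.2, -0.2, -0.2, -0.2, -0.2, -0.2, -0.2, -0.2]
```

Emit:
move_arm([
  [0.1,0.01,0],
  [0.21,0.02,0],
  [0.31,0.03,0],
  [0.42,0.04,0],
  [0.52,0.05,0],
  [0.63,0.06,0],
  [0.65,0.05,0],
  [0.67,0.05,0],
  [0.69,0.05,0],
  [0.71,0.04,0],
  [0.73,0.04,0],
  [0.73,0.04,0],
], roll=[0,0,0,0,0,0,-0.2,-0.4,-0.6,-0.8,-0.96,-0.96], grip=[-0.2,-0.2,-0.2,-0.2,-0.2,-0.2,-0.2,-0.2,-0.2,-0.2,-0.2,-0.2])

```text
clock: 21.85
ee_pos: [0.6133, 0.0392, 0.0687]
eef_rot: [[-0.678, 0.735, -0.001], [0.735, 0.678, 0.0], [0.001, -0.001, -1.0]]
force: [0.8, 0.3, -0.9]
grip_width: 0.0595
gripper_force: 64.5
```

Emit:
move_arm([
  [0.02,0,0],
  [0.04,-0.01,0],
  [0.06,-0.01,0],
  [0.08,-0.02,0],
  [0.1,-0.02,0],
  [0.18,-0.06,0],
  [0.26,-0.1,0],
  [0.34,-0.15,0],
  [0.34,-0.15,0],
], roll=[-0.19,-0.39,-0.58,-0.77,-0.97,-0.97,-0.97,-0.97,-0.97], grip=[-0.2,-0.2,-0.2,-0.2,-0.2,-0.2,-0.2,-0.2,-0.2])

```text
clock: 22.6
ee_pos: [0.5425, 0.0697, 0.0681]
eef_rot: [[-0.941, 0.338, -0.004], [0.338, 0.941, 0.0], [0.004, -0.001, -1.0]]
force: [-1.0, -0.5, -1.5]
grip_width: 0.0591
gripper_force: 64.6
```

Emit:
move_arm([
  [0.02,0.01,0],
  [0.04,0.01,0],
  [0.06,0.02,0],
  [0.08,0.02,0],
  [0.1,0.03,0],
  [0.1,0.03,0],
], roll=[0.2,0.4,0.6,0.8,1.0,1.0], grip=[-0.2,-0.2,-0.2,-0.2,-0.2,-0.2])

```text
clock: 23.1
ee_pos: [0.5291, 0.0813, 0.0691]
eef_rot: [[-0.661, 0.75, -0.0], [0.75, 0.661, -0.0], [0.0, -0.0, -1.0]]
force: [-0.4, -0.7, -1.2]
grip_width: 0.0589
gripper_force: 64.6
```

Emit:
move_arm([
  [0.02,0.01,0],
  [0.04,0.01,0],
  [0.06,0.02,0],
  [0.08,0.02,0],
  [0.1,0.03,0],
  [0.1,0.03,0],
], roll=[0.2,0.4,0.6,0.8,1.0,1.0], grip=[-0.2,-0.2,-0.2,-0.2,-0.2,-0.2])

```text
clock: 23.6
ee_pos: [0.5207, 0.1005, 0.0692]
eef_rot: [[-0.224, 0.975, 0.0], [0.975, 0.224, 0.0], [-0.0, 0.0, -1.0]]
force: [1.3, 0.6, -0.7]
grip_width: 0.0589
gripper_force: 64.6
```

Run:
```python
from h import *
s=pose();print(s.round(4),W6.round(4));E=P(stop-.08*u,ZT-.006,A0);calls(s,[[(E,1,G)]])
```

```text
[0.5207 0.1005 0.0692 1.7967] [0.5205 0.1    0.068  1.7946]
1 xyz [[0.46, 0.02, 0.04]] roll [0.1] grip [-0.2]
```

Emit:
move_arm([
  [0.08,0,0.02],
  [0.16,0.01,0.04],
  [0.23,0.01,0.04],
  [0.3,0.01,0.04],
  [0.36,0.02,0.04],
  [0.41,0.02,0.04],
  [0.46,0.02,0.04],
  [0.46,0.02,0.04],
  [0.46,0.02,0.04],
], roll=[0.02,0.04,0.05,0.06,0.08,0.1,0.1,0.1,0.1], grip=[-0.2,-0.2,-0.2,-0.2,-0.2,-0.2,-0.2,-0.2,-0.2])

```text
clock: 24.35
ee_pos: [0.5039, 0.191, 0.0612]
eef_rot: [[-0.178, 0.984, 0.0], [0.984, 0.178, -0.0], [-0.0, 0.0, -1.0]]
force: [-0.4, -0.2, -1.0]
grip_width: 0.0593
gripper_force: 64.6
```

Emit:
move_arm([
  [0,0,0],
  [0,0,0],
  [0,0,0],
  [0,0,0],
  [0,0,0],
  [0,0,-0.1],
  [0,0,-0.2],
  [0,0,-0.3],
  [0,0,-0.4],
  [0,0,-0.4],
], roll=[0,0,0,0,0,0,0,0,0,0], grip=[1,1,1,1,1,1,1,1,1,1])

```text
clock: 25.18
ee_pos: [0.5068, 0.1915, 0.1459]
eef_rot: [[-0.175, 0.984, 0.008], [0.985, 0.175, 0.001], [-0.0, 0.008, -1.0]]
force: [1.3, -0.3, 0.4]
grip_width: 0.0855
gripper_force: 0.0
```

Run:
```python
from h import *
s=pose();print(s.round(4));look();back(s,0)
```

```text
[0.5068 0.1915 0.1459 1.7469]
side change k=-2..2 [1, 1, 1, 44, 44]
scene change k=-2..2 [1, 2, 4, 23, 26]
1 xyz [[-0.75, -0.08, 0.09]] roll [-1.0] grip [1]
1 xyz [[-0.62, -0.43, 0.09]] roll [-1.0] grip [1]
1 xyz [[-0.33, -0.67, 0.09]] roll [-1.0] grip [1]
1 xyz [[0.0, 0.0, 0.22]] roll [-0.16] grip [1]
1 xyz [[0.0, 0.0, 0.32]] roll [-0.0] grip [1]
```

Emit:
move_arm([
  [-0.75,-0.08,0.09],
  [-0.75,-0.08,0.09],
  [-0.75,-0.08,0.09],
  [-0.75,-0.08,0.09],
  [-0.75,-0.08,0.09],
], roll=[-1,-1,-1,-1,-1], grip=[1,1,1,1,1])

```text
clock: 25.7
ee_pos: [0.5128, 0.0358, 0.1206]
eef_rot: [[-0.626, 0.78, -0.004], [0.78, 0.626, -0.002], [0.001, -0.004, -1.0]]
force: [-1.2, -0.1, -0.3]
grip_width: 0.0858
gripper_force: 0.0
```

Emit:
move_arm([
  [-0.62,-0.43,0.09],
  [-0.62,-0.43,0.09],
  [-0.62,-0.43,0.09],
  [-0.62,-0.43,0.09],
  [-0.62,-0.43,0.09],
], roll=[-1,-1,-1,-1,-1], grip=[1,1,1,1,1])

```text
clock: 26.12
ee_pos: [0.5234, -0.1152, 0.1028]
eef_rot: [[-0.923, 0.384, -0.003], [0.384, 0.923, -0.001], [0.002, -0.002, -1.0]]
force: [0.0, -1.1, -0.5]
grip_width: 0.0856
gripper_force: 0.0
```

Emit:
move_arm([
  [-0.33,-0.67,0.09],
  [-0.33,-0.67,0.09],
  [-0.33,-0.67,0.09],
  [-0.33,-0.67,0.09],
  [-0.33,-0.67,0.09],
  [-0.33,-0.67,0.09],
  [-0.33,-0.67,0.09],
], roll=[-1,-1,-1,-1,-1,-1,-1], grip=[1,1,1,1,1,1,1])

```text
clock: 26.7
ee_pos: [0.5331, -0.2578, 0.0857]
eef_rot: [[-0.995, -0.103, -0.002], [-0.103, 0.995, 0.002], [0.002, 0.002, -1.0]]
force: [0.2, 0.0, 0.0]
grip_width: 0.0852
gripper_force: 0.0
```

Run:
```python
from h import *
s=pose();print(s.round(4));wristring(0)
r=ring(0);calls(s,[[(P(r,-.019,AR),1,1)]])
```

```text
[ 0.5331 -0.2578  0.0857  3.2452]
place -2 px [246. 108.] band 201 293 width mm 58 off mm 0.3
place -1 px [253. 173.] band 211 296 width mm 57 off mm 0.5
place 0 px [258. 229.] band 220 299 width mm 57 off mm 0.9
1 xyz [[-0.02, -0.01, 0.52]] roll [-0.17] grip [1]
```

Emit:
move_arm([
  [-0.02,0,0.08],
  [-0.02,0,0.16],
  [-0.02,0,0.24],
  [-0.02,0,0.32],
  [-0.02,0,0.4],
  [-0.02,0,0.46],
  [-0.02,0,0.52],
  [-0.02,0,0.52],
  [-0.02,0,0.52],
], roll=[-0.17,-0.17,-0.17,-0.17,-0.17,-0.17,-0.17,-0.17,-0.17], grip=[1,1,1,1,1,1,1,1,1])

```text
clock: 27.5
ee_pos: [0.5377, -0.2578, -0.0172]
eef_rot: [[-0.982, -0.189, -0.001], [-0.189, 0.982, 0.001], [0.001, 0.001, -1.0]]
force: [0.2, 0.1, -0.4]
grip_width: 0.0855
gripper_force: 0.0
```

Emit:
move_arm([
  [0,0,0],
  [0,0,0],
  [0,0,0],
  [0,0,0],
  [0,0,0],
  [0,0,0],
  [0,0,0],
  [0,0,0],
  [0,0,-0.05],
  [0,0,-0.1],
  [0,0,-0.15],
  [0,0,-0.2],
], roll=[0,0,0,0,0,0,0,0,0,0,0,0], grip=[-0.2,-0.2,-0.2,-0.2,-0.2,-0.2,-0.2,-0.2,-0.2,-0.2,-0.2,-0.2])

```text
clock: 28.5
ee_pos: [0.5377, -0.258, 0.024]
eef_rot: [[-0.982, -0.189, -0.001], [-0.189, 0.982, 0.001], [0.0, 0.001, -1.0]]
force: [0.4, -0.3, -1.7]
grip_width: 0.0589
gripper_force: 64.5
```

Emit:
move_arm([
  [0,0,-0.06],
  [0,0,-0.12],
  [0,0,-0.18],
  [0,0,-0.23],
  [0,0,-0.23],
  [0,0,-0.23],
], roll=[0,0,0,0,0,0], grip=[-0.2,-0.2,-0.2,-0.2,-0.2,-0.2])

```text
clock: 29.0
ee_pos: [0.5385, -0.2589, 0.0701]
eef_rot: [[-0.982, -0.189, 0.001], [-0.189, 0.982, -0.001], [-0.001, -0.001, -1.0]]
force: [0.1, 0.3, -0.6]
grip_width: 0.0592
gripper_force: 64.5
```

Run:
```python
from h import *
s=pose();print(s.round(4));calls(s,bring(s))
```

```text
[ 0.5385 -0.2589  0.0701  3.3318]
6 xyz [[-0.04, 0.04, 0.0], [-0.07, 0.07, 0.0], [-0.11, 0.11, 0.0], [-0.15, 0.15, 0.0], [-0.18, 0.18, 0.0], [-0.22, 0.22, 0.0]] roll [0.17, 0.33, 0.5, 0.67, 0.83, 1.0] grip [-0.2, -0.2, -0.2, -0.2, -0.2, -0.2]
6 xyz [[-0.01, 0.05, 0.0], [-0.03, 0.1, 0.0], [-0.04, 0.15, 0.0], [-0.06, 0.2, 0.0], [-0.07, 0.25, 0.0], [-0.09, 0.3, 0.0]] roll [0.17, 0.33, 0.5, 0.67, 0.83, 1.0] grip [-0.2, -0.2, -0.2, -0.2, -0.2, -0.2]
6 xyz [[0.01, 0.05, 0.0], [0.02, 0.1, 0.0], [0.03, 0.15, 0.0], [0.04, 0.2, 0.0], [0.05, 0.25, 0.0], [0.07, 0.31, 0.0]] roll [0.17, 0.33, 0.5, 0.67, 0.83, 1.0] grip [-0.2, -0.2, -0.2, -0.2, -0.2, -0.2]
```

Emit:
move_arm([
  [-0.04,0.04,0],
  [-0.07,0.07,0],
  [-0.11,0.11,0],
  [-0.15,0.15,0],
  [-0.18,0.18,0],
  [-0.22,0.22,0],
], roll=[0.17,0.33,0.5,0.67,0.83,1.0], grip=[-0.2,-0.2,-0.2,-0.2,-0.2,-0.2])

```text
clock: 29.5
ee_pos: [0.5722, -0.2064, 0.0679]
eef_rot: [[-0.951, 0.309, -0.002], [0.309, 0.951, 0.001], [0.002, 0.0, -1.0]]
force: [-0.0, -0.2, -1.2]
grip_width: 0.0591
gripper_force: 64.5
```

Emit:
move_arm([
  [-0.01,0.05,0],
  [-0.03,0.1,0],
  [-0.04,0.15,0],
  [-0.06,0.2,0],
  [-0.07,0.25,0],
  [-0.09,0.3,0],
], roll=[0.17,0.33,0.5,0.67,0.83,1.0], grip=[-0.2,-0.2,-0.2,-0.2,-0.2,-0.2])

```text
clock: 30.0
ee_pos: [0.6076, -0.1545, 0.0678]
eef_rot: [[-0.687, 0.727, -0.002], [0.727, 0.687, 0.001], [0.002, -0.001, -1.0]]
force: [0.9, -0.5, -1.2]
grip_width: 0.0588
gripper_force: 64.5
```

Emit:
move_arm([
  [0.01,0.05,0],
  [0.02,0.1,0],
  [0.03,0.15,0],
  [0.04,0.2,0],
  [0.05,0.25,0],
  [0.07,0.31,0],
  [0.07,0.31,0],
  [0.07,0.31,0],
], roll=[0.17,0.33,0.5,0.67,0.83,1.0,1.0,1.0], grip=[-0.2,-0.2,-0.2,-0.2,-0.2,-0.2,-0.2,-0.2])

```text
clock: 30.67
ee_pos: [0.6429, -0.102, 0.0681]
eef_rot: [[-0.261, 0.965, -0.002], [0.965, 0.261, 0.0], [0.001, -0.002, -1.0]]
force: [0.5, 0.0, -1.5]
grip_width: 0.0592
gripper_force: 64.6
```

Run:
```python
from h import *
s=pose();print(s.round(4));calls(s,[[(W1,6,G),(W2,5,G),(W2,1,G)]])
```

```text
[ 0.6429 -0.102   0.0681  1.8352]
12 xyz [[0.1, 0.01, 0.0], [0.21, 0.02, 0.0], [0.31, 0.03, 0.0], [0.41, 0.04, 0.0], [0.52, 0.05, 0.0], [0.62, 0.06, 0.0], [0.64, 0.05, 0.0], [0.66, 0.05, 0.0], [0.68, 0.05, 0.0], [0.7, 0.04, 0.0], [0.72, 0.04, 0.0], [0.72, 0.04, 0.0]] roll [0.0, 0.0, 0.0, 0.0, 0.01, 0.01, -0.18, -0.38, -0.57, -0.76, -0.95, -0.95] grip [-0.2, -0.2, -0.2, -0.2, -0.2, -0.2, -0.2, -0.2, -0.2, -0.2, -0.2, -0.2]
```

Emit:
move_arm([
  [0.1,0.01,0],
  [0.21,0.02,0],
  [0.31,0.03,0],
  [0.41,0.04,0],
  [0.52,0.05,0],
  [0.62,0.06,0],
  [0.64,0.05,0],
  [0.66,0.05,0],
  [0.68,0.05,0],
  [0.7,0.04,0],
  [0.72,0.04,0],
  [0.72,0.04,0],
], roll=[0,0,0,0,0,0,-0.2,-0.4,-0.6,-0.8,-0.96,-0.96], grip=[-0.2,-0.2,-0.2,-0.2,-0.2,-0.2,-0.2,-0.2,-0.2,-0.2,-0.2,-0.2])

```text
clock: 31.67
ee_pos: [0.6133, 0.0385, 0.0687]
eef_rot: [[-0.678, 0.735, -0.001], [0.735, 0.678, 0.0], [0.001, -0.001, -1.0]]
force: [0.7, -0.2, -1.4]
grip_width: 0.0587
gripper_force: 64.6
```

Emit:
move_arm([
  [0.02,0,0],
  [0.04,-0.01,0],
  [0.06,-0.01,0],
  [0.08,-0.02,0],
  [0.1,-0.02,0],
  [0.18,-0.06,0],
  [0.26,-0.1,0],
  [0.34,-0.15,0],
  [0.34,-0.15,0],
], roll=[-0.19,-0.39,-0.58,-0.77,-0.97,-0.97,-0.97,-0.97,-0.97], grip=[-0.2,-0.2,-0.2,-0.2,-0.2,-0.2,-0.2,-0.2,-0.2])

```text
clock: 32.42
ee_pos: [0.5425, 0.069, 0.068]
eef_rot: [[-0.941, 0.338, -0.004], [0.338, 0.941, 0.0], [0.004, -0.001, -1.0]]
force: [-0.2, -0.7, -1.2]
grip_width: 0.059
gripper_force: 64.6
```

Emit:
move_arm([
  [0.02,0.01,0],
  [0.04,0.01,0],
  [0.06,0.02,0],
  [0.08,0.02,0],
  [0.1,0.03,0],
  [0.1,0.03,0],
], roll=[0.2,0.4,0.6,0.8,1.0,1.0], grip=[-0.2,-0.2,-0.2,-0.2,-0.2,-0.2])

```text
clock: 32.92
ee_pos: [0.5292, 0.0807, 0.0691]
eef_rot: [[-0.661, 0.75, -0.0], [0.75, 0.661, -0.0], [0.0, -0.0, -1.0]]
force: [0.8, 0.0, -0.7]
grip_width: 0.0589
gripper_force: 64.6
```

Emit:
move_arm([
  [0.02,0.01,0],
  [0.04,0.01,0],
  [0.06,0.02,0],
  [0.08,0.02,0],
  [0.1,0.03,0],
  [0.1,0.03,0],
], roll=[0.2,0.4,0.6,0.8,1.0,1.0], grip=[-0.2,-0.2,-0.2,-0.2,-0.2,-0.2])

```text
clock: 33.42
ee_pos: [0.5208, 0.0999, 0.0692]
eef_rot: [[-0.224, 0.975, 0.0], [0.975, 0.224, -0.0], [-0.0, 0.0, -1.0]]
force: [0.2, -0.1, -1.5]
grip_width: 0.059
gripper_force: 64.6
```

Run:
```python
from h import *
s=pose();print(s.round(4),W6.round(4));E=P(stop-.085*u,ZT-.008,A0);calls(s,[[(E,1,G)]])
```

```text
[0.5208 0.0999 0.0692 1.7966] [0.5205 0.1    0.068  1.7946]
1 xyz [[0.44, 0.02, 0.05]] roll [0.1] grip [-0.2]
```

Emit:
move_arm([
  [0.08,0,0.02],
  [0.15,0.01,0.04],
  [0.21,0.01,0.04],
  [0.27,0.01,0.04],
  [0.33,0.02,0.04],
  [0.39,0.02,0.04],
  [0.44,0.02,0.04],
  [0.44,0.02,0.04],
  [0.44,0.02,0.04],
], roll=[0.02,0.04,0.05,0.06,0.08,0.1,0.1,0.1,0.1], grip=[-0.2,-0.2,-0.2,-0.2,-0.2,-0.2,-0.2,-0.2,-0.2])

```text
clock: 34.17
ee_pos: [0.5049, 0.1865, 0.0612]
eef_rot: [[-0.178, 0.984, 0.0], [0.984, 0.178, -0.0], [-0.0, 0.0, -1.0]]
force: [-0.4, -0.6, -0.7]
grip_width: 0.0591
gripper_force: 64.7
```

Emit:
move_arm([
  [0,0,0],
  [0,0,0],
  [0,0,0],
  [0,0,0],
  [0,0,0],
  [0,0,-0.1],
  [0,0,-0.2],
  [0,0,-0.3],
  [0,0,-0.4],
  [0,0,-0.4],
], roll=[0,0,0,0,0,0,0,0,0,0], grip=[1,1,1,1,1,1,1,1,1,1])

```text
clock: 35.0
ee_pos: [0.5079, 0.187, 0.146]
eef_rot: [[-0.175, 0.984, 0.008], [0.985, 0.175, 0.001], [-0.0, 0.008, -1.0]]
force: [0.0, -0.6, 0.7]
grip_width: 0.0853
gripper_force: 0.0
```

Run:
```python
from h import *
s=pose();print(s.round(4));look();back(s,-1)
```

```text
[0.5079 0.187  0.146  1.7469]
side change k=-2..2 [1, 1, 44, 44, 44]
scene change k=-2..2 [2, 4, 24, 25, 26]
1 xyz [[-0.74, -0.15, 0.09]] roll [-1.0] grip [1]
1 xyz [[-0.58, -0.49, 0.09]] roll [-1.0] grip [1]
1 xyz [[-0.27, -0.71, 0.09]] roll [-1.0] grip [1]
1 xyz [[0.0, 0.0, 0.22]] roll [-0.16] grip [1]
1 xyz [[0.0, 0.0, 0.32]] roll [-0.0] grip [1]
```

Emit:
move_arm([
  [-0.74,-0.15,0.09],
  [-0.74,-0.15,0.09],
  [-0.74,-0.15,0.09],
  [-0.74,-0.15,0.09],
  [-0.74,-0.15,0.09],
], roll=[-1,-1,-1,-1,-1], grip=[1,1,1,1,1])

```text
clock: 35.52
ee_pos: [0.4994, 0.0312, 0.1207]
eef_rot: [[-0.626, 0.779, -0.004], [0.779, 0.626, -0.001], [0.001, -0.004, -1.0]]
force: [0.2, 0.1, 0.4]
grip_width: 0.0854
gripper_force: 0.0
```

Emit:
move_arm([
  [-0.58,-0.49,0.09],
  [-0.58,-0.49,0.09],
  [-0.58,-0.49,0.09],
  [-0.58,-0.49,0.09],
  [-0.58,-0.49,0.09],
], roll=[-1,-1,-1,-1,-1], grip=[1,1,1,1,1])

```text
clock: 35.93
ee_pos: [0.4955, -0.1208, 0.1029]
eef_rot: [[-0.923, 0.384, -0.003], [0.384, 0.923, -0.001], [0.003, -0.002, -1.0]]
force: [1.1, 1.0, -0.1]
grip_width: 0.0851
gripper_force: 0.0
```

Emit:
move_arm([
  [-0.27,-0.71,0.09],
  [-0.27,-0.71,0.09],
  [-0.27,-0.71,0.09],
  [-0.27,-0.71,0.09],
  [-0.27,-0.71,0.09],
  [-0.27,-0.71,0.09],
  [-0.27,-0.71,0.09],
], roll=[-1,-1,-1,-1,-1,-1,-1], grip=[1,1,1,1,1,1,1])

```text
clock: 36.52
ee_pos: [0.4915, -0.2669, 0.0857]
eef_rot: [[-0.995, -0.103, -0.002], [-0.103, 0.995, 0.002], [0.002, 0.003, -1.0]]
force: [0.0, -0.2, -0.5]
grip_width: 0.0852
gripper_force: 0.0
```

Run:
```python
from h import *
s=pose();print(s.round(4));wristring(-1)
r=ring(-1);calls(s,[[(P(r,-.019,AR),1,1)]])
```

```text
[ 0.4915 -0.2669  0.0857  3.2449]
place -2 px [254. 173.] band 212 297 width mm 58 off mm 0.0
place -1 px [260. 230.] band 220 300 width mm 58 off mm 0.1
1 xyz [[-0.03, -0.0, 0.52]] roll [-0.17] grip [1]
```

Emit:
move_arm([
  [-0.03,0,0.08],
  [-0.03,0,0.16],
  [-0.03,0,0.24],
  [-0.03,0,0.32],
  [-0.03,0,0.4],
  [-0.03,0,0.46],
  [-0.03,0,0.52],
  [-0.03,0,0.52],
  [-0.03,0,0.52],
], roll=[-0.17,-0.17,-0.17,-0.17,-0.17,-0.17,-0.17,-0.17,-0.17], grip=[1,1,1,1,1,1,1,1,1])

```text
clock: 37.32
ee_pos: [0.4982, -0.2666, -0.0172]
eef_rot: [[-0.982, -0.189, -0.001], [-0.189, 0.982, 0.001], [0.001, 0.001, -1.0]]
force: [-0.0, 0.2, 0.1]
grip_width: 0.0857
gripper_force: 0.0
```

Emit:
move_arm([
  [0,0,0],
  [0,0,0],
  [0,0,0],
  [0,0,0],
  [0,0,0],
  [0,0,0],
  [0,0,0],
  [0,0,0],
  [0,0,-0.05],
  [0,0,-0.1],
  [0,0,-0.15],
  [0,0,-0.2],
], roll=[0,0,0,0,0,0,0,0,0,0,0,0], grip=[-0.2,-0.2,-0.2,-0.2,-0.2,-0.2,-0.2,-0.2,-0.2,-0.2,-0.2,-0.2])

```text
clock: 38.32
ee_pos: [0.4986, -0.2675, 0.0246]
eef_rot: [[-0.982, -0.189, 0.001], [-0.189, 0.982, -0.0], [-0.0, -0.001, -1.0]]
force: [-0.5, 0.4, -1.0]
grip_width: 0.0593
gripper_force: 64.4
```

Emit:
move_arm([
  [0,0,-0.06],
  [0,0,-0.12],
  [0,0,-0.18],
  [0,0,-0.23],
  [0,0,-0.23],
  [0,0,-0.23],
], roll=[0,0,0,0,0,0], grip=[-0.2,-0.2,-0.2,-0.2,-0.2,-0.2])

```text
clock: 38.82
ee_pos: [0.4989, -0.2678, 0.07]
eef_rot: [[-0.982, -0.189, 0.001], [-0.189, 0.982, -0.001], [-0.001, -0.001, -1.0]]
force: [-0.3, 0.4, -0.5]
grip_width: 0.0592
gripper_force: 64.4
```

Run:
```python
from h import *
s=pose();print(s.round(4));calls(s,bring(s))
```

```text
[ 0.4989 -0.2678  0.07    3.3317]
6 xyz [[-0.05, 0.04, 0.0], [-0.1, 0.07, 0.0], [-0.14, 0.11, 0.0], [-0.19, 0.15, 0.0], [-0.24, 0.19, 0.0], [-0.29, 0.22, 0.0]] roll [0.17, 0.33, 0.5, 0.67, 0.83, 1.0] grip [-0.2, -0.2, -0.2, -0.2, -0.2, -0.2]
6 xyz [[-0.02, 0.06, 0.0], [-0.05, 0.11, 0.0], [-0.07, 0.17, 0.0], [-0.1, 0.22, 0.0], [-0.12, 0.28, 0.0], [-0.15, 0.33, 0.0]] roll [0.17, 0.33, 0.5, 0.67, 0.83, 1.0] grip [-0.2, -0.2, -0.2, -0.2, -0.2, -0.2]
6 xyz [[0.01, 0.06, 0.0], [0.01, 0.12, 0.0], [0.02, 0.18, 0.0], [0.02, 0.24, 0.0], [0.03, 0.3, 0.0], [0.03, 0.36, 0.0]] roll [0.17, 0.33, 0.5, 0.67, 0.83, 1.0] grip [-0.2, -0.2, -0.2, -0.2, -0.2, -0.2]
```

Emit:
move_arm([
  [-0.05,0.04,0],
  [-0.1,0.07,0],
  [-0.14,0.11,0],
  [-0.19,0.15,0],
  [-0.24,0.19,0],
  [-0.29,0.22,0],
], roll=[0.17,0.33,0.5,0.67,0.83,1.0], grip=[-0.2,-0.2,-0.2,-0.2,-0.2,-0.2])

```text
clock: 39.32
ee_pos: [0.5465, -0.212, 0.0679]
eef_rot: [[-0.951, 0.309, -0.002], [0.309, 0.951, 0.002], [0.002, 0.001, -1.0]]
force: [0.4, 0.1, -1.5]
grip_width: 0.0592
gripper_force: 64.4
```

Emit:
move_arm([
  [-0.02,0.06,0],
  [-0.05,0.11,0],
  [-0.07,0.17,0],
  [-0.1,0.22,0],
  [-0.12,0.28,0],
  [-0.15,0.33,0],
], roll=[0.17,0.33,0.5,0.67,0.83,1.0], grip=[-0.2,-0.2,-0.2,-0.2,-0.2,-0.2])

```text
clock: 39.82
ee_pos: [0.5951, -0.1583, 0.0678]
eef_rot: [[-0.687, 0.727, -0.002], [0.727, 0.687, 0.001], [0.003, -0.001, -1.0]]
force: [-0.0, -0.1, -1.3]
grip_width: 0.0591
gripper_force: 64.4
```

Emit:
move_arm([
  [0.01,0.06,0],
  [0.01,0.12,0],
  [0.02,0.18,0],
  [0.02,0.24,0],
  [0.03,0.3,0],
  [0.03,0.36,0],
  [0.03,0.36,0],
  [0.03,0.36,0],
], roll=[0.17,0.33,0.5,0.67,0.83,1.0,1.0,1.0], grip=[-0.2,-0.2,-0.2,-0.2,-0.2,-0.2,-0.2,-0.2])

```text
clock: 40.48
ee_pos: [0.6431, -0.1051, 0.068]
eef_rot: [[-0.261, 0.965, -0.002], [0.965, 0.261, 0.0], [0.001, -0.002, -1.0]]
force: [-0.8, -0.7, -0.5]
grip_width: 0.0589
gripper_force: 64.5
```

Run:
```python
from h import *
s=pose();print(s.round(4));calls(s,[[(W1,6,G),(W2,5,G),(W2,1,G)]])
```

```text
[ 0.6431 -0.1051  0.068   1.8351]
12 xyz [[0.11, 0.01, 0.0], [0.21, 0.02, 0.0], [0.32, 0.03, 0.0], [0.42, 0.04, 0.0], [0.53, 0.05, 0.0], [0.64, 0.06, 0.0], [0.66, 0.06, 0.0], [0.68, 0.05, 0.0], [0.7, 0.05, 0.0], [0.72, 0.05, 0.0], [0.74, 0.04, 0.0], [0.74, 0.04, 0.0]] roll [0.0, 0.0, 0.0, 0.0, 0.01, 0.01, -0.18, -0.38, -0.57, -0.76, -0.95, -0.95] grip [-0.2, -0.2, -0.2, -0.2, -0.2, -0.2, -0.2, -0.2, -0.2, -0.2, -0.2, -0.2]
```

Emit:
move_arm([
  [0.11,0.01,0],
  [0.21,0.02,0],
  [0.32,0.03,0],
  [0.42,0.04,0],
  [0.53,0.05,0],
  [0.64,0.06,0],
  [0.66,0.06,0],
  [0.68,0.05,0],
  [0.7,0.05,0],
  [0.72,0.05,0],
  [0.74,0.04,0],
  [0.74,0.04,0],
], roll=[0,0,0,0,0,0,-0.2,-0.4,-0.6,-0.8,-0.96,-0.96], grip=[-0.2,-0.2,-0.2,-0.2,-0.2,-0.2,-0.2,-0.2,-0.2,-0.2,-0.2,-0.2])

```text
clock: 41.48
ee_pos: [0.6121, 0.0394, 0.0686]
eef_rot: [[-0.678, 0.735, -0.002], [0.735, 0.678, 0.0], [0.001, -0.001, -1.0]]
force: [0.9, 0.5, -0.8]
grip_width: 0.0592
gripper_force: 64.5
```

Emit:
move_arm([
  [0.02,0,0],
  [0.04,-0.01,0],
  [0.06,-0.01,0],
  [0.08,-0.02,0],
  [0.1,-0.02,0],
  [0.18,-0.06,0],
  [0.26,-0.1,0],
  [0.34,-0.15,0],
  [0.34,-0.15,0],
], roll=[-0.19,-0.39,-0.58,-0.77,-0.97,-0.97,-0.97,-0.97,-0.97], grip=[-0.2,-0.2,-0.2,-0.2,-0.2,-0.2,-0.2,-0.2,-0.2])

```text
clock: 42.23
ee_pos: [0.5416, 0.0699, 0.068]
eef_rot: [[-0.941, 0.338, -0.004], [0.338, 0.941, 0.0], [0.004, -0.001, -1.0]]
force: [-0.5, -0.0, -1.6]
grip_width: 0.0593
gripper_force: 64.5
```

Emit:
move_arm([
  [0.02,0.01,0],
  [0.04,0.01,0],
  [0.06,0.02,0],
  [0.08,0.02,0],
  [0.1,0.03,0],
  [0.1,0.03,0],
], roll=[0.2,0.4,0.6,0.8,1.0,1.0], grip=[-0.2,-0.2,-0.2,-0.2,-0.2,-0.2])

```text
clock: 42.73
ee_pos: [0.5283, 0.0815, 0.069]
eef_rot: [[-0.661, 0.75, -0.0], [0.75, 0.661, -0.0], [0.0, -0.0, -1.0]]
force: [-0.0, 0.3, -1.4]
grip_width: 0.0592
gripper_force: 64.5
```

Emit:
move_arm([
  [0.02,0.01,0],
  [0.04,0.01,0],
  [0.06,0.02,0],
  [0.08,0.02,0],
  [0.1,0.03,0],
  [0.1,0.03,0],
], roll=[0.2,0.4,0.6,0.8,1.0,1.0], grip=[-0.2,-0.2,-0.2,-0.2,-0.2,-0.2])

```text
clock: 43.23
ee_pos: [0.5198, 0.1007, 0.0692]
eef_rot: [[-0.224, 0.975, 0.0], [0.975, 0.224, 0.0], [0.0, 0.0, -1.0]]
force: [-0.3, -0.4, -0.8]
grip_width: 0.0586
gripper_force: 64.5
```

Run:
```python
from h import *
s=pose();print(s.round(4),W6.round(4));E=P(stop-.106*u,ZT-.008,A0);calls(s,[[(E,1,G)]])
```

```text
[0.5198 0.1007 0.0692 1.7966] [0.5205 0.1    0.068  1.7946]
1 xyz [[0.33, 0.02, 0.05]] roll [0.1] grip [-0.2]
```

Emit:
move_arm([
  [0.06,0,0.02],
  [0.12,0.01,0.04],
  [0.17,0.01,0.04],
  [0.22,0.01,0.04],
  [0.26,0.02,0.04],
  [0.3,0.02,0.04],
  [0.33,0.02,0.04],
  [0.33,0.02,0.04],
  [0.33,0.02,0.04],
], roll=[0.02,0.04,0.05,0.06,0.08,0.1,0.1,0.1,0.1], grip=[-0.2,-0.2,-0.2,-0.2,-0.2,-0.2,-0.2,-0.2,-0.2])

```text
clock: 43.98
ee_pos: [0.5088, 0.1662, 0.0613]
eef_rot: [[-0.177, 0.984, 0.0], [0.984, 0.177, -0.0], [-0.0, 0.0, -1.0]]
force: [-0.7, -0.0, -0.9]
grip_width: 0.0592
gripper_force: 64.6
```

Emit:
move_arm([
  [0,0,0],
  [0,0,0],
  [0,0,0],
  [0,0,0],
  [0,0,0],
  [0,0,-0.1],
  [0,0,-0.2],
  [0,0,-0.3],
  [0,0,-0.4],
  [0,0,-0.4],
], roll=[0,0,0,0,0,0,0,0,0,0], grip=[1,1,1,1,1,1,1,1,1,1])

```text
clock: 44.82
ee_pos: [0.5119, 0.1663, 0.1459]
eef_rot: [[-0.175, 0.985, 0.008], [0.985, 0.175, 0.001], [-0.001, 0.008, -1.0]]
force: [0.3, -0.3, 0.3]
grip_width: 0.0853
gripper_force: 0.0
```

Run:
```python
from h import *
s=pose();print(s.round(4));look();back(s,-2)
```

```text
[0.5119 0.1663 0.1459 1.7469]
side change k=-2..2 [1, 44, 44, 44, 44]
scene change k=-2..2 [6, 25, 26, 26, 26]
1 xyz [[-0.71, -0.22, 0.09]] roll [-1.0] grip [1]
1 xyz [[-0.51, -0.53, 0.09]] roll [-1.0] grip [1]
1 xyz [[-0.19, -0.71, 0.09]] roll [-1.0] grip [1]
1 xyz [[0.0, 0.0, 0.22]] roll [-0.16] grip [1]
1 xyz [[0.0, 0.0, 0.32]] roll [-0.0] grip [1]
```

Emit:
move_arm([
  [-0.71,-0.22,0.09],
  [-0.71,-0.22,0.09],
  [-0.71,-0.22,0.09],
  [-0.71,-0.22,0.09],
  [-0.71,-0.22,0.09],
], roll=[-1,-1,-1,-1,-1], grip=[1,1,1,1,1])

```text
clock: 45.33
ee_pos: [0.4881, 0.0144, 0.1206]
eef_rot: [[-0.626, 0.779, -0.004], [0.779, 0.626, -0.001], [0.002, -0.004, -1.0]]
force: [-1.0, 0.2, -0.1]
grip_width: 0.0854
gripper_force: 0.0
```

Emit:
move_arm([
  [-0.51,-0.53,0.09],
  [-0.51,-0.53,0.09],
  [-0.51,-0.53,0.09],
  [-0.51,-0.53,0.09],
  [-0.51,-0.53,0.09],
], roll=[-1,-1,-1,-1,-1], grip=[1,1,1,1,1])

```text
clock: 45.75
ee_pos: [0.4694, -0.1315, 0.103]
eef_rot: [[-0.923, 0.384, -0.003], [0.384, 0.923, -0.0], [0.003, -0.002, -1.0]]
force: [0.6, 0.9, -0.2]
grip_width: 0.0853
gripper_force: 0.0
```

Emit:
move_arm([
  [-0.19,-0.71,0.09],
  [-0.19,-0.71,0.09],
  [-0.19,-0.71,0.09],
  [-0.19,-0.71,0.09],
  [-0.19,-0.71,0.09],
  [-0.19,-0.71,0.09],
  [-0.19,-0.71,0.09],
], roll=[-1,-1,-1,-1,-1,-1,-1], grip=[1,1,1,1,1,1,1])

```text
clock: 46.33
ee_pos: [0.4509, -0.2722, 0.0856]
eef_rot: [[-0.995, -0.103, -0.002], [-0.103, 0.995, 0.002], [0.002, 0.003, -1.0]]
force: [0.8, 0.3, 0.7]
grip_width: 0.0855
gripper_force: 0.0
```

Run:
```python
from h import *
s=pose();print(s.round(4));wristring(-2)
r=ring(-2);calls(s,[[(P(r,-.019,AR),1,1)]])
```

```text
[ 0.4509 -0.2722  0.0856  3.2448]
place -2 px [256. 229.] band 217 297 width mm 58 off mm 0.5
1 xyz [[-0.02, -0.01, 0.52]] roll [-0.17] grip [1]
```

Emit:
move_arm([
  [-0.02,-0.01,0.08],
  [-0.02,-0.01,0.16],
  [-0.02,-0.01,0.24],
  [-0.02,-0.01,0.32],
  [-0.02,-0.01,0.4],
  [-0.02,-0.01,0.46],
  [-0.02,-0.01,0.52],
  [-0.02,-0.01,0.52],
  [-0.02,-0.01,0.52],
], roll=[-0.17,-0.17,-0.17,-0.17,-0.17,-0.17,-0.17,-0.17,-0.17], grip=[1,1,1,1,1,1,1,1,1])

```text
clock: 47.13
ee_pos: [0.4559, -0.2739, -0.0172]
eef_rot: [[-0.982, -0.189, -0.001], [-0.189, 0.982, 0.001], [0.001, 0.001, -1.0]]
force: [0.3, -0.2, -0.2]
grip_width: 0.0856
gripper_force: 0.0
```

Emit:
move_arm([
  [0,0,0],
  [0,0,0],
  [0,0,0],
  [0,0,0],
  [0,0,0],
  [0,0,0],
  [0,0,0],
  [0,0,0],
  [0,0,-0.05],
  [0,0,-0.1],
  [0,0,-0.15],
  [0,0,-0.2],
], roll=[0,0,0,0,0,0,0,0,0,0,0,0], grip=[-0.2,-0.2,-0.2,-0.2,-0.2,-0.2,-0.2,-0.2,-0.2,-0.2,-0.2,-0.2])

```text
clock: 48.13
ee_pos: [0.4557, -0.274, 0.0239]
eef_rot: [[-0.982, -0.189, -0.001], [-0.189, 0.982, 0.001], [0.0, 0.001, -1.0]]
force: [0.8, -0.2, -1.8]
grip_width: 0.0591
gripper_force: 64.4
```

Emit:
move_arm([
  [0,0,-0.06],
  [0,0,-0.12],
  [0,0,-0.18],
  [0,0,-0.23],
  [0,0,-0.23],
  [0,0,-0.23],
], roll=[0,0,0,0,0,0], grip=[-0.2,-0.2,-0.2,-0.2,-0.2,-0.2])

```text
clock: 48.63
ee_pos: [0.4565, -0.275, 0.07]
eef_rot: [[-0.982, -0.189, 0.001], [-0.189, 0.982, -0.001], [-0.001, -0.001, -1.0]]
force: [-0.5, -0.1, -1.7]
grip_width: 0.0591
gripper_force: 64.5
```

Run:
```python
from h import *
s=pose();print(s.round(4));calls(s,bring(s))
```

```text
[ 0.4565 -0.275   0.07    3.3318]
6 xyz [[-0.06, 0.04, 0.0], [-0.12, 0.07, 0.0], [-0.18, 0.11, 0.0], [-0.24, 0.15, 0.0], [-0.3, 0.18, 0.0], [-0.36, 0.22, 0.0]] roll [0.17, 0.33, 0.5, 0.67, 0.83, 1.0] grip [-0.2, -0.2, -0.2, -0.2, -0.2, -0.2]
6 xyz [[-0.04, 0.06, 0.0], [-0.07, 0.12, 0.0], [-0.11, 0.18, 0.0], [-0.14, 0.24, 0.0], [-0.18, 0.31, 0.0], [-0.21, 0.37, 0.0]] roll [0.17, 0.33, 0.5, 0.67, 0.83, 1.0] grip [-0.2, -0.2, -0.2, -0.2, -0.2, -0.2]
6 xyz [[-0.0, 0.07, 0.0], [-0.0, 0.14, 0.0], [-0.0, 0.21, 0.0], [-0.01, 0.28, 0.0], [-0.01, 0.35, 0.0], [-0.01, 0.42, 0.0]] roll [0.17, 0.33, 0.5, 0.67, 0.83, 1.0] grip [-0.2, -0.2, -0.2, -0.2, -0.2, -0.2]
```

Emit:
move_arm([
  [-0.06,0.04,0],
  [-0.12,0.07,0],
  [-0.18,0.11,0],
  [-0.24,0.15,0],
  [-0.3,0.18,0],
  [-0.36,0.22,0],
], roll=[0.17,0.33,0.5,0.67,0.83,1.0], grip=[-0.2,-0.2,-0.2,-0.2,-0.2,-0.2])

```text
clock: 49.13
ee_pos: [0.5182, -0.217, 0.0681]
eef_rot: [[-0.951, 0.309, -0.002], [0.309, 0.951, 0.001], [0.002, 0.0, -1.0]]
force: [-0.6, -0.4, -0.0]
grip_width: 0.0589
gripper_force: 64.5
```

Emit:
move_arm([
  [-0.04,0.06,0],
  [-0.07,0.12,0],
  [-0.11,0.18,0],
  [-0.14,0.24,0],
  [-0.18,0.31,0],
  [-0.21,0.37,0],
], roll=[0.17,0.33,0.5,0.67,0.83,1.0], grip=[-0.2,-0.2,-0.2,-0.2,-0.2,-0.2])

```text
clock: 49.63
ee_pos: [0.5809, -0.1591, 0.0679]
eef_rot: [[-0.687, 0.727, -0.002], [0.727, 0.687, 0.001], [0.002, -0.001, -1.0]]
force: [0.1, 0.4, -1.1]
grip_width: 0.0589
gripper_force: 64.5
```

Emit:
move_arm([
  [0,0.07,0],
  [0,0.14,0],
  [0,0.21,0],
  [-0.01,0.28,0],
  [-0.01,0.35,0],
  [-0.01,0.42,0],
  [-0.01,0.42,0],
  [-0.01,0.42,0],
], roll=[0.17,0.33,0.5,0.67,0.83,1.0,1.0,1.0], grip=[-0.2,-0.2,-0.2,-0.2,-0.2,-0.2,-0.2,-0.2])

```text
clock: 50.3
ee_pos: [0.6426, -0.1032, 0.068]
eef_rot: [[-0.261, 0.965, -0.002], [0.965, 0.261, 0.0], [0.001, -0.002, -1.0]]
force: [-0.3, -0.4, -1.7]
grip_width: 0.0588
gripper_force: 64.6
```

Run:
```python
from h import *
s=pose();print(s.round(4));calls(s,[[(W1,6,G),(W2,5,G),(W2,1,G)]])
```

```text
[ 0.6426 -0.1032  0.068   1.8349]
12 xyz [[0.1, 0.01, -0.0], [0.21, 0.02, -0.0], [0.31, 0.03, -0.0], [0.42, 0.04, -0.0], [0.52, 0.05, -0.0], [0.63, 0.06, -0.0], [0.65, 0.06, -0.0], [0.67, 0.05, -0.0], [0.69, 0.05, -0.0], [0.71, 0.05, -0.0], [0.73, 0.04, -0.0], [0.73, 0.04, -0.0]] roll [0.0, 0.0, 0.0, 0.0, 0.01, 0.01, -0.19, -0.38, -0.57, -0.76, -0.95, -0.95] grip [-0.2, -0.2, -0.2, -0.2, -0.2, -0.2, -0.2, -0.2, -0.2, -0.2, -0.2, -0.2]
```

Emit:
move_arm([
  [0.1,0.01,0],
  [0.21,0.02,0],
  [0.31,0.03,0],
  [0.42,0.04,0],
  [0.52,0.05,0],
  [0.63,0.06,0],
  [0.65,0.06,0],
  [0.67,0.05,0],
  [0.69,0.05,0],
  [0.71,0.05,0],
  [0.73,0.04,0],
  [0.73,0.04,0],
], roll=[0,0,0,0,0,0,-0.2,-0.4,-0.6,-0.8,-0.96,-0.96], grip=[-0.2,-0.2,-0.2,-0.2,-0.2,-0.2,-0.2,-0.2,-0.2,-0.2,-0.2,-0.2])

```text
clock: 51.3
ee_pos: [0.6119, 0.0393, 0.0685]
eef_rot: [[-0.678, 0.735, -0.002], [0.735, 0.678, 0.0], [0.001, -0.001, -1.0]]
force: [-0.1, 0.0, -1.2]
grip_width: 0.0589
gripper_force: 64.6
```

Emit:
move_arm([
  [0.02,0,0],
  [0.04,-0.01,0],
  [0.06,-0.01,0],
  [0.08,-0.02,0],
  [0.1,-0.02,0],
  [0.18,-0.06,0],
  [0.26,-0.1,0],
  [0.34,-0.15,0],
  [0.34,-0.15,0],
], roll=[-0.19,-0.39,-0.58,-0.77,-0.97,-0.97,-0.97,-0.97,-0.97], grip=[-0.2,-0.2,-0.2,-0.2,-0.2,-0.2,-0.2,-0.2,-0.2])

```text
clock: 52.05
ee_pos: [0.5415, 0.0698, 0.068]
eef_rot: [[-0.941, 0.339, -0.005], [0.339, 0.941, 0.0], [0.005, -0.001, -1.0]]
force: [-1.5, -0.4, -2.1]
grip_width: 0.0591
gripper_force: 64.6
```

Emit:
move_arm([
  [0.02,0.01,0],
  [0.04,0.01,0],
  [0.06,0.02,0],
  [0.08,0.02,0],
  [0.1,0.03,0],
  [0.1,0.03,0],
], roll=[0.2,0.4,0.6,0.8,1.0,1.0], grip=[-0.2,-0.2,-0.2,-0.2,-0.2,-0.2])

```text
clock: 52.55
ee_pos: [0.5281, 0.0815, 0.069]
eef_rot: [[-0.661, 0.75, -0.001], [0.75, 0.661, -0.0], [0.0, -0.0, -1.0]]
force: [0.3, -0.2, -1.8]
grip_width: 0.0588
gripper_force: 64.6
```

Emit:
move_arm([
  [0.02,0.01,0],
  [0.04,0.01,0],
  [0.06,0.02,0],
  [0.08,0.02,0],
  [0.1,0.03,0],
  [0.1,0.03,0],
], roll=[0.2,0.4,0.6,0.8,1.0,1.0], grip=[-0.2,-0.2,-0.2,-0.2,-0.2,-0.2])

```text
clock: 53.05
ee_pos: [0.5198, 0.1006, 0.0691]
eef_rot: [[-0.224, 0.975, -0.0], [0.975, 0.224, 0.0], [0.0, -0.0, -1.0]]
force: [-0.1, 0.5, -1.4]
grip_width: 0.0587
gripper_force: 64.6
```

Run:
```python
from h import *
s=pose();print(s.round(4),W6.round(4));E=P(stop-.133*u,ZT-.008,A0);calls(s,[[(E,1,G)]])
```

```text
[0.5198 0.1006 0.0691 1.7965] [0.5205 0.1    0.068  1.7946]
1 xyz [[0.19, 0.01, 0.05]] roll [0.1] grip [-0.2]
```

Emit:
move_arm([
  [0.03,0,0.02],
  [0.06,0.01,0.04],
  [0.09,0.01,0.04],
  [0.12,0.01,0.04],
  [0.15,0.01,0.04],
  [0.17,0.01,0.04],
  [0.19,0.01,0.04],
  [0.19,0.01,0.04],
  [0.19,0.01,0.04],
], roll=[0.02,0.04,0.06,0.08,0.1,0.1,0.1,0.1,0.1], grip=[-0.2,-0.2,-0.2,-0.2,-0.2,-0.2,-0.2,-0.2,-0.2])

```text
clock: 53.8
ee_pos: [0.5133, 0.1379, 0.0613]
eef_rot: [[-0.176, 0.984, 0.0], [0.984, 0.176, -0.001], [-0.001, 0.0, -1.0]]
force: [0.9, -2.5, -2.9]
grip_width: 0.0588
gripper_force: 64.7
```

Emit:
move_arm([
  [0.01,0,0],
  [0.02,0,0],
  [0.02,0,0],
], roll=[0,0,0], grip=[-0.2,-0.2,-0.2])

```text
clock: 54.05
ee_pos: [0.5134, 0.1378, 0.0614]
eef_rot: [[-0.176, 0.984, 0.001], [0.984, 0.176, -0.008], [-0.008, -0.0, -1.0]]
force: [2.3, -19.1, -2.0]
grip_width: 0.059
gripper_force: 64.8
```

Emit:
move_arm([
  [0.01,0,0],
  [0.01,0,0],
  [0.01,0,0],
], roll=[0,0,0], grip=[-0.2,-0.2,-0.2])

```text
clock: 54.3
ee_pos: [0.5135, 0.1378, 0.0614]
eef_rot: [[-0.176, 0.984, 0.002], [0.984, 0.176, -0.011], [-0.011, -0.0, -1.0]]
force: [2.7, -25.1, -3.1]
grip_width: 0.059
gripper_force: 65.0
```

Pushing stalls at 25 N, so the stack is against the stop. I'll relax slightly, release and rise.

Emit:
move_arm([
  [-0.01,0,0],
  [-0.03,0,0],
  [-0.03,0,0],
  [-0.03,0,0],
  [-0.03,0,0],
  [-0.03,0,0],
  [-0.03,0,0],
  [-0.03,0,-0.1],
  [-0.03,0,-0.2],
  [-0.03,0,-0.3],
  [-0.03,0,-0.4],
  [-0.03,0,-0.4],
], roll=[0,0,0,0,0,0,0,0,0,0,0,0], grip=[-0.2,-0.2,1,1,1,1,1,1,1,1,1,1])

```text
clock: 55.3
ee_pos: [0.5162, 0.1387, 0.1459]
eef_rot: [[-0.176, 0.984, 0.008], [0.984, 0.176, 0.0], [-0.001, 0.008, -1.0]]
force: [1.6, 0.0, 0.4]
grip_width: 0.0854
gripper_force: 0.0
```

Run:
```python
from h import *
from rig import arm,cams
import cv2
s=pose();print(s.round(4));look()
w=cams.snapshot("wrist")["img"];b=cams.snapshot("side")["img"];c=cams.snapshot("scene")["img"]
f=lambda m:cv2.resize(m,(400,300),interpolation=cv2.INTER_CUBIC)
o=np.zeros((600,800,3),np.uint8);o[:300,:400]=f(w);o[:300,400:]=f(b[110:230,180:340]);o[300:,:400]=f(c[110:215,220:360]);o[300:,400:]=f(b[230:384,150:355])
cv2.imwrite("pics/w9.png",o)
```

```text
[0.5162 0.1387 0.1459 1.7474]
side change k=-2..2 [39, 44, 44, 44, 44]
scene change k=-2..2 [40, 27, 26, 26, 26]
```

View pics/w9.png

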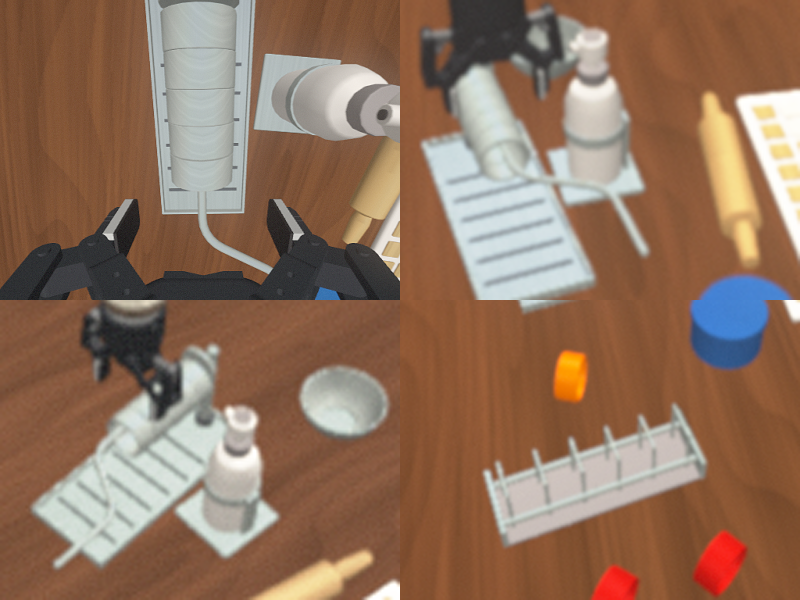

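The final check shows all five rings side by side against the stop disc, spanning rows 0–190 of the wrist view. The rack is empty and nothing else has moved. Next I locate the pump from three rays.

Run:
```python
from h import *
from rig import arm,cams
s=pose();o=arm.get_obs();w=cams.snapshot("wrist")
T=np.eye(4);T[:3,:3]=o["eef_rot"];T[:3,3]=o["ee_pos"];C=T@w["T_tool_cam"]
d=C[:3,:3]@np.linalg.solve(w["intrinsics"],[383*1.28,113*1.28,1]);c=C[:3,3]
for z in(.2,.206):print("wrist",z,(c+d*(z-c[2])/d[2]).round(4))
R=[(c,d/np.linalg.norm(d))]
for n,p in(("scene",(304.2,149)),("side",(258,124))):
    M=S[n]["world_from_camera"];e=M[:3,:3]@np.linalg.solve(S[n]["intrinsics"],[*p,1]);R.append((M[:3,3],e/np.linalg.norm(e)))
for q in(R,R[1:]):
    A=sum(np.eye(3)-np.outer(e,e) for _,e in q);b=sum((np.eye(3)-np.outer(e,e))@k for k,e in q);print("tri",np.linalg.solve(A,b).round(4))
# white cap mask in first pictures -> top centroid
for n,(x,y) in(("scene",(304,149)),("side",(258,124))):
    g=S[n]["img"].min(2)[y-10:y+14,x-12:x+12];print(n);print("\n".join(" ".join(f"{v:3d}" for v in r[::1]) for r in g[:16]))
```

```text
wrist 0.2 [0.5943 0.2194 0.2   ]
wrist 0.206 [0.5895 0.2193 0.206 ]
tri [0.6176 0.226  0.1966]
tri [0.6279 0.2174 0.2146]
scene
118 123 111  79  59  64  68  64  61  66  64  65  62  66  67  69  66  62  59  64  68  63  63  60
121 121 109  86  62  63  63  62  60  60  65  67  66  61  66  64  67  62  60  63  65  62  58  57
121 120 108  82  66  62  63  69  64  67  64  67  63  66  64  64  64  64  62  64  61  58  61  63
126 121 107  78  64  62  64  63  69  66  66  66  63  59  61  61  61  64  60  62  60  54  57  58
122 124  98  75  62  66  63  67  65  62  65  64  66  64  63  59  61  61  58  61  56  58  57  56
127 119  97  70  66  65  65  62  63  62  63  68  66  62  59  60  61  58  58  53  54  58  56  55
121 119  86  72  65  64  60  63  66  63  60  58  56  57  60  58  55  55  59  53  57  55  63  58
125 121  91  69  63  61  65  81  93  75  75  88  87  85  69  60  56  56  57  57  58  61  61  57
123 130 119  95  74  67  87 146 167 137 129 144 153 147 117  92  73  61  57  57  58  59  60  61
121 132 141 141 114  83 129 207 237 211 181 182 190 181 165 151 121  85  59  62  58  55  61  63
126 131 137 
[... 1404 characters left out ...]
  67  58  55  56  56  59  57
149 147 146 146 159 183 193 189 183 182 181 183 182 184 189 181 139  88  60  57  57  55  57  55
151 147 146 150 176 212 216 198 187 184 184 184 183 188 205 211 172 106  64  55  57  55  57  56
154 152 155 161 188 224 225 208 191 187 187 189 190 196 213 218 177 111  67  57  58  57  58  55
156 162 177 187 202 223 226 219 205 201 201 202 204 211 219 210 164 104  65  56  57  58  58  57
161 168 198 218 220 218 220 220 217 217 221 218 220 218 213 188 146  94  62  57  56  59  59  57
163 164 196 223 224 209 201 203 210 218 221 216 211 203 189 166 128  87  62  56  58  58  59  58
165 154 172 196 203 192 184 186 192 199 199 195 191 183 173 153 123  84  62  57  56  60  59  58
```

Emit:
move_arm([
  [0,0,-0.1],
  [0,0,-0.2],
  [0,0,-0.3],
  [0,0,-0.4],
  [0,0,-0.4],
  [0,0,-0.4],
  [0,0,-0.4],
  [0,0,-0.4],
  [0,0,-0.4],
  [0,0,-0.4],
  [0,0,-0.4],
  [0,0,-0.4],
], roll=[0,0,0,0,0,0,0,0,0,0,0,0], grip=[-1,-1,-1,-1,-1,-1,-1,-1,-1,-1,-1,-1])

```text
clock: 56.6
ee_pos: [0.513, 0.1382, 0.2209]
eef_rot: [[-0.175, 0.985, -0.001], [0.985, 0.175, 0.0], [0.0, -0.001, -1.0]]
force: [0.3, 1.3, 0.6]
grip_width: 0.0
gripper_force: 0.0
```

Run:
```python
from h import *
a=ray("scene",304.3,150,.206);b=ray("side",256.6,123.8,.206);print(a,b);p=(a+b)/2
s=pose();calls(s,[[(P(p,.2209,s[3]),1,-1)]])
```

```text
[0.62294183 0.22374911] [0.62754972 0.2258492 ]
1 xyz [[0.33, 0.63, -0.0]] roll [-0.0] grip [-1]
```

Emit:
move_arm([
  [0.08,0.16,0],
  [0.16,0.32,0],
  [0.25,0.48,0],
  [0.33,0.63,0],
  [0.33,0.63,0],
  [0.33,0.63,0.07],
  [0.33,0.63,0.14],
  [0.33,0.63,0.2],
  [0.33,0.63,0.2],
  [0.33,0.63,0.2],
], roll=[0,0,0,0,0,0,0,0,0,0], grip=[-1,-1,-1,-1,-1,-1,-1,-1,-1,-1])

```text
clock: 57.43
ee_pos: [0.6248, 0.225, 0.1804]
eef_rot: [[-0.175, 0.985, -0.002], [0.985, 0.175, -0.0], [-0.0, -0.002, -1.0]]
force: [0.4, -0.7, 0.6]
grip_width: 0.0003
gripper_force: 0.0
```

Emit:
move_arm([
  [0,0,0.02],
  [0,0,0.04],
  [0,0,0.06],
  [0,0,0.06],
], roll=[0,0,0,0], grip=[-1,-1,-1,-1])

```text
clock: 57.77
ee_pos: [0.6259, 0.2253, 0.1692]
eef_rot: [[-0.175, 0.985, 0.001], [0.985, 0.175, 0.0], [-0.0, 0.001, -1.0]]
force: [0.9, -0.3, 3.0]
grip_width: 0.0002
gripper_force: 1.6
```

Emit:
move_arm([
  [0,0,0.02],
  [0,0,0.04],
  [0,0,0.05],
  [0,0,0.06],
  [0,0,0.06],
  [0,0,0.06],
], roll=[0,0,0,0,0,0], grip=[-1,-1,-1,-1,-1,-1])

```text
clock: 58.27
ee_pos: [0.6262, 0.2253, 0.1587]
eef_rot: [[-0.175, 0.985, 0.002], [0.985, 0.175, 0.0], [-0.0, 0.002, -1.0]]
force: [-2.5, 0.2, 7.4]
grip_width: -0.0003
gripper_force: 3.7
```

Emit:
move_arm([
  [0,0,0.01],
  [0,0,0.01],
  [0,0,0.01],
], roll=[0,0,0], grip=[-1,-1,-1])

```text
clock: 58.52
ee_pos: [0.6263, 0.2253, 0.1579]
eef_rot: [[-0.175, 0.985, 0.002], [0.985, 0.175, 0.0], [-0.0, 0.002, -1.0]]
force: [-4.6, -0.9, 12.0]
grip_width: 0.0005
gripper_force: 5.8
```

Force is above 8 N, so the pump is at the bottom. I'll hold briefly, then let it up.

Emit:
move_arm([
  [0,0,0.01],
  [0,0,0.01],
  [0,0,0.01],
  [0,0,-0.04],
  [0,0,-0.08],
  [0,0,-0.12],
  [0,0,-0.12],
  [0,0,-0.12],
  [0,0,-0.12],
  [0,0,-0.12],
  [0,0,-0.12],
  [0,0,-0.12],
], roll=[0,0,0,0,0,0,0,0,0,0,0,0], grip=[-1,-1,-1,-1,-1,-1,-1,-1,-1,-1,-1,-1])

```text
clock: 59.52
ee_pos: [0.6253, 0.2252, 0.1785]
eef_rot: [[-0.175, 0.985, -0.001], [0.985, 0.175, -0.0], [0.0, -0.001, -1.0]]
force: [0.3, 0.8, 0.5]
grip_width: -0.0001
gripper_force: 0.0
```

Emit:
move_arm([
  [0,0,0.03],
  [0,0,0.06],
  [0,0,0.08],
  [0,0,0.1],
  [0,0,0.11],
  [0,0,0.12],
  [0,0,0.13],
  [0,0,0.13],
  [0,0,0.13],
  [0,0,0.13],
  [0,0,0.13],
], roll=[0,0,0,0,0,0,0,0,0,0,0], grip=[-1,-1,-1,-1,-1,-1,-1,-1,-1,-1,-1])

```text
clock: 60.43
ee_pos: [0.6264, 0.2254, 0.1578]
eef_rot: [[-0.175, 0.984, 0.003], [0.984, 0.175, 0.0], [-0.0, 0.003, -1.0]]
force: [-8.2, -2.3, 20.2]
grip_width: 0.0003
gripper_force: 9.9
```

Bottomed again at 20 N. I'll let it up, retreat, and compare the rings with the last check.

Emit:
move_arm([
  [0,0,-0.05],
  [0,0,-0.1],
  [0,0,-0.2],
  [0,0,-0.3],
  [0,0,-0.4],
  [0,0,-0.5],
  [0,0,-0.5],
  [0,0,-0.5],
  [0,0,-0.5],
  [0,0,-0.5],
  [0,0,-0.5],
  [0,0,-0.5],
], roll=[0,0,0,0,0,0,0,0,0,0,0,0], grip=[-1,-1,-1,-1,-1,-1,-1,-1,-1,-1,-1,-1])

```text
clock: 61.43
ee_pos: [0.625, 0.2252, 0.2518]
eef_rot: [[-0.175, 0.985, -0.002], [0.985, 0.175, -0.0], [0.0, -0.002, -1.0]]
force: [0.7, -1.0, -0.3]
grip_width: 0.0003
gripper_force: 0.0
```

Run:
```python
from h import *
from rig import arm,cams
import cv2
s=pose();print(s.round(4))
# brightness along the rod line (z=.118) in both views vs first picture: where the rings hide the tray
for n in("side","scene"):
    b=cams.snapshot(n)["img"].astype(int);a=S[n]["img"].astype(int);T=np.linalg.inv(S[n]["world_from_camera"]);K=S[n]["intrinsics"];r=[]
    old=cv2.imread("pics/w9.png")
    for d in range(0,180,10):
        q=K@(T[:3,:3]@[*(stop-d/1000*u),.118]+T[:3,3]);x,y=(q[:2]/q[2]).round().astype(int);r.append(int(abs(a-b)[y-2:y+3,x-2:x+3].mean()))
    print(n,r)
    x,y=(304,149) if n=="scene" else (257,124)
    print("cap change",abs(a-b)[y-4:y+5,x-5:x+6].mean())
b=cams.snapshot("side")["img"].astype(float);o=cv2.imread("pics/w9.png")[:300,400:];n2=cv2.resize(b[110:230,180:340].astype(np.uint8),(400,300),interpolation=cv2.INTER_CUBIC)
print("rings front change",abs(o.astype(int)-n2)[140:185,60:125].mean())
```

```text
[0.625  0.2252 0.2518 1.7468]
side [48, 53, 62, 66, 69, 69, 65, 44, 27, 20, 14, 12, 9, 7, 11, 17, 15, 10]
cap change 1.595959595959596
scene [92, 96, 77, 41, 29, 19, 21, 27, 25, 20, 20, 22, 18, 18, 17, 12, 9, 3]
cap change 1.8653198653198653
rings front change 0.8223361823361823
```

```bash
python3 -c "
from rig import arm
print(arm.job_done())"
```

```text
the job is handed in; nothing more can be done
None
```

I handed the job in at about 61 s: all five rings hang side by side against the stop disc, the pump got two full strokes and sprang back up, and I saw no sign that anything else on the bench had moved; the judge's verdict was not shown.

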